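# Turn the cassette end for end in the reading cradle and clamp it

## Task

The green end of the sample cassette has been read. Lift the cassette out of the sloping cradle, turn it end for end and lay it back between the guide rails with its orange end at the contact bar, and let go of it; then push the red clamp handle over past its over-centre point until it locks against its stop, so that the rubber pad presses the orange end flat against the bar. Leave everything else on the table where it is.

Things in the scene. Friction and masses are not known exactly. Their poses are not given: they have to be found in the camera images.
- cassette: Loose white sample cassette 110 long (x) x 70 wide (y) x 40 high, about 0.4 kg (varies). Origin: centre of the underside, z up. Orange end plate at +x, green at -x, matching patches on the lid. Mid-lid a blue square grip 30 x 30, from 40 to 85 above the underside, sides parallel to the cassette's. Starts in the cradle, x uphill, green end 3 mm short of the bar; must end turned by 180 degrees.
- orange_end (a point): Centre of the outer face of the cassette's orange end plate, 15 mm above the underside (at 55, 0, 15 mm in the cassette's frame).
- cradle: Sloping aluminium bed 240 x 110 mm of the fixed reading station, rising 30 degrees away from the robot. Origin: on the bed surface, under the middle of the cassette when home (60 mm above the table); x uphill, y across, z square to the bed. Two steel rails 14 mm high, x = -55 to 45, inner faces at y = +-39 (4 mm play each side). Grippy: the cassette stays where it is laid.
- bar_face (a point): Middle of the working face of the black contact bar (68 wide, 30 high, brass contacts, in front of a bent steel bracket 100 wide, 46 high) at the bed's downhill end: at (-55, 0, 15) mm in the cradle's frame, looking uphill. The clamp can push the cassette down to it over the last few mm.
- handle (a joint): Toggle clamp handle, rad. 0: open, handle along the cradle's z; grows as it is pushed uphill, away from the cassette, and down, driving the pad up to 22 mm downhill. Over-centre at 1.38; past it the sprung pad snaps it to the stop at 1.58, about along the bed; locked is above 1.48. Starts at 0 to 0.3. Light: 1 to 4 N at the red grip; short of the centre it may be pushed back.
- handle_pivot (a point): The handle's pivot, at (125, 0, 45) mm in the cradle's frame; its axis is the cradle's y. The clamp's body takes the bed's uphill end, from x = 86 mm on, 50 mm wide and 57 mm high.
- handle_grip (a point): Point on the axis of the red handle grip, 80 mm from the pivot. The red grip is a round bar 24 mm thick, from 40 to 110 mm from the pivot.
- pad: Black rubber pad of the clamp, 26 mm across, on a plunger 22 mm above the bed. Origin: middle of its back; its face lies 12 mm downhill of it, at x = 74 mm in the cradle's frame when fully open. It gives up to 9 mm against a spring of 3.5 N/mm; with the cassette home and the clamp locked it presses with about 10 N.
- kit_box_a: Bystander: white carton with a blue band, 170 x 100 x 65 mm. Origin: centre of the underside.
- kit_box_b: Bystander: white carton with a dark blue band, 170 x 100 x 65 mm. Origin: centre of the underside.
- tube_rack: Bystander: blue tube rack with red and yellow caps, 150 x 70 x 80 mm. Origin: centre of the underside.
- tray: Bystander: open steel tray, 200 x 140 x 35 mm. Origin: centre of the underside.
- jar: Bystander close beside the station: white jar, 54 mm across, 65 high. Origin: centre of the underside.
- pump_bottle: Bystander close beside the station: clear bottle with a blue cap, 60 mm across, 100 high. Origin: centre of the underside.
- wipes: Bystander close beside the station: green box, 110 x 75 x 50 mm. Origin: centre of the underside.
Not all that is in view belongs to the job. Leave any pink or purple look-alike of the cassette alone.

How it is judged:
By the outcome, as a careful person would: the job done as asked, in the order asked, and still so for the second after the job is handed in, with the robot touching nothing.
It also fails if it takes over 58 s, if anything falls off the work surface, if the arm or the gripper's body presses on something with over 40 N, if the wrist force passes 120 N, or if a joint passes its speed limit or range.

## Robot

A 6-joint arm with a two-finger parallel gripper is mounted at the origin on the work surface. World frame = base frame: x ahead of the robot, y to its left, z up, the work surface at z = 0. Lengths are in mm, angles in rad, forces in N, time in s.
With the tool pointing down it reaches from about 400 to 925 mm from the base axis. Payload 12.5 kg.
Tool frame: the origin (TCP) lies at the very end of the fingers, on their centre line; the grasp point (between the pads) lies 19 mm behind it (env.grasp_offset is the distance from the TCP to the grasp point, in mm); z points along the fingers, y is the direction in which the jaws open and shut (so a half turn about z gives the same grasp; the last joint's range is limited). The gripper opens to 95 mm and grips with 3 to 60 N. Pads are 20 mm wide; open, the fingers measure 119 mm over their backs; the gripper's body (75 mm by 180 mm) begins 59 mm behind the grasp point.
Start: joints at [1.144, 0.491, 1.559, -0, 1.092, -0.106], TCP at [197.062, 593.139, 214.661] pointing down, gripper open.
Joint ranges: [-3.1, 3.1], [-0.84, 2.19], [0.05, 2.79], [-1.13, 4.28], [0.06, 2.93], [-2.69, 2.69]. Speed limits (rad/s): [2.22, 2.22, 2.79, 3.14, 3.14, 3.14].

## Interface

Orientations are given as [roll, pitch, yaw] about the fixed x, y, z axes, in that order (R = Rz(yaw) Ry(pitch) Rx(roll)).
In Python, from cell import env gives the robot as it stands. The module is installed in compiled form; this text tells all that it offers.
- The arm moves only by the shell command python3 -m pendant 'ROWS'. ROWS is JSON, one flat list of numbers, 5 for each row, row after row: the shift along the tool's x, y, z as a fraction of full scale, then the turn about the tool's z as a fraction of full scale, then the gripper's target within -1 to 1 (shut at 1, half-way at 0, fully open at -1). In form: [x, y, z, turn, grip, x, y, z, turn, grip, ...]. A call has 1 to 10 rows; each row shifts and turns the commanded pose from where the row before left it, along the tool's axes as they then stand; what a row does not reach is not made up. Full scale, the value 1, is 0.4 m for a shift and 180 degrees for a turn. A row lasts 1/8 s, in which the tool goes at most 62.5 mm and 10.7 degrees, less where a joint would pass 70% of its speed; a pose out of reach is approached as far as the arm can. A call with a number of a shift or a turn outside -1 to 1 is refused whole. A call with a gripper value outside its range is refused whole. The fingers move at their own pace and stop on an object; the grip force is fixed at half the most. Time passes only in rows, so rows that do not move let the fingers close. It gives the time, the measured TCP pose, the force and the opening at its end, in the units of the state.
- env.state(): the state, without advancing time (a new reading comes with each control period).
- env.read_camera(name): name is "scene" or "top"; returns the picture (420x560x3 uint8, red, green, blue); there is no depth.
- env.camera_model(name): a dict with "fx", "fy", "cx", "cy" (pixels), "view" (4x4, takes a point from world to camera coordinates). Camera axes: x right, y down, z forward; pixel columns grow to the right and rows downward; lengths in mm; the calibration is good to about 2 mm. A picture is of the moment at which its call begins. camera_model takes no time and is no camera call.
- env.job_done(): hands the job in, once; it reports no verdict.
Trained networks look in the newest picture that a camera, given by its name, has taken for a name from the list of things; names that differ only in an ending like _2 or _b are one class to them, and where a whole thing is asked for, a point or a joint stands for the part that bears it (a point fixed in the world has none). Each returns a list of dicts, best first, with "confidence" (0 to 1); they miss things now and then, are a little off and sometimes report something else, mostly with a low value. They report only what shows in the picture. A call takes as long as a camera call. They do not tell look-alikes from the thing itself.
- env.masks_of(thing, camera): "region" (420x560 bool, what is visible of it).
- env.landmark_of(thing, camera): "xyz" ([x, y, z] in mm, in world coordinates, good to about 4 mm: a listed point, or the origin of a listed thing).
The state is a dict: "t": time; "joints": joint angles; "qvel": joint speeds; "tau": joint torques, N m; "eef_pos": TCP position; "tcp_rot": TCP orientation; "ft_force": force on the tool from outside, world axes, zero at the start; "moment": the same for the moment, N m; "opening": opening from 0.0 (shut) to 1.0 (fully open).
Only numpy, scipy, OpenCV 4.12 (cv2) and the standard library are available. Lean on these libraries where they do the work, as an engineer would, in place of code of your own. Each camera call takes 0.05 s, during which the arm holds its last target.

## Working session

There is one attempt and no reset: what is moved stays moved. The work goes in short steps, Python scripts to look and compute and a shell command to move; the robot and the scene stay as the last step left them, time stands still between calls to the robot, and variables do not carry over. Pictures are saved under pics/ and viewed, and the job is handed in when it is done.

```bash
mkdir -p pics; ls; python3 - <<'E'
from cell import env
import cv2
s=env.state();print({k:(v if not hasattr(v,'round') else v) for k,v in s.items()})
for c in("scene","top"):
    im=env.read_camera(c);cv2.imwrite(f"pics/{c}0.png",im[:,:,::-1])
    m=env.camera_model(c);print(c,m)
    for th in("cassette","cradle","orange_end","bar_face","handle_pivot","handle_grip","pad"):
        try: print(th,[(round(d["confidence"],2),[round(float(x)) for x in d["xyz"]]) for d in env.landmark_of(th,c)])
        except Exception as e: print(th,e)
E
```

```text
pics
{'t': 0.0, 'joints': array([ 1.14444348e+00,  4.91516558e-01,  1.55944791e+00, -6.53417901e-06,
        1.09168695e+00, -1.05613183e-01]), 'qvel': array([ 0.00050891, -0.00020946, -0.0001831 , -0.0013825 ,  0.00027361,
       -0.00027246]), 'tau': array([ 2.65406896e-03, -6.12656379e+01, -2.58181947e+01,  6.92912028e-02,
        4.82244138e-02, -1.30177409e-04]), 'eef_pos': array([196.93054469, 592.91027563, 214.08899123]), 'tcp_rot': array([-3.14053918e+00, -1.05848370e-04,  2.82085595e+00]), 'ft_force': array([ 0.29155882, -0.10608438, -0.10298613]), 'moment': array([-0.07401952,  0.00713575, -0.05296768]), 'opening': 1.0023337643420709}
scene {'fx': 487.67212687126107, 'fy': 487.67212687126107, 'cx': 273.44293512057845, 'cy': 213.3459834568989, 'view': array([[ 2.01707503e-01,  9.79416092e-01, -7.62896944e-03,
        -6.79792444e+01],
       [ 7.55581815e-01, -1.60556351e-01, -6.35073050e-01,
        -2.63332412e+02],
       [-6.23225644e-01,  1.22334688e-01, -7.72414410e-01,
         1.75814203e+03],
       [ 0.00000000e+00,  0.00000000e+00,  0.00000000e+00,
         1.0000
[... 575 characters left out ...]
28894e-01,  3.03617131e-03,
        -2.18226784e+01],
       [-9.81182619e-01, -1.84906521e-02, -1.92194600e-01,
         4.85717514e+02],
       [ 1.92217855e-01,  5.27997718e-04, -9.81352137e-01,
         1.14451103e+03],
       [ 0.00000000e+00,  0.00000000e+00,  0.00000000e+00,
         1.00000000e+00]])}
cassette [(0.9, [514, -56, 62]), (0.64, [297, 193, 38]), (0.59, [389, -205, 41])]
cradle [(0.73, [514, -53, 58])]
orange_end [(0.81, [553, -43, 100]), (0.66, [302, 134, 35]), (0.58, [341, -236, 31]), (0.42, [515, -55, 64])]
bar_face []
handle_pivot [(0.63, [592, -32, 164])]
handle_grip [(0.61, [460, -65, 44]), (0.49, [576, -37, 238]), (0.19, [571, -210, 1])]
pad [(0.5, [566, -38, 122])]
```

View pics/scene0.png

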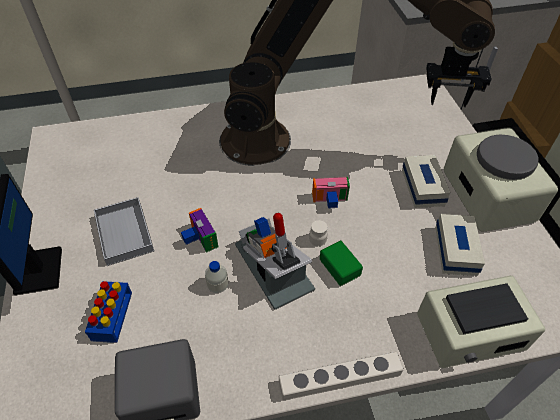

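View pics/top0.png

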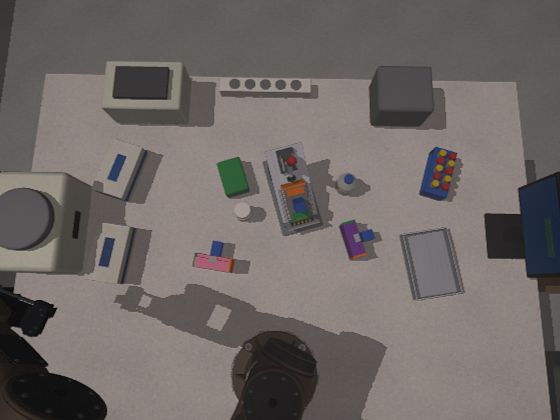

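The true cassette is the white one in the cradle (top ≈(298,205), scene ≈(263,240)). The look-alikes are purple at top (355,240) / scene (203,230) and pink at top (215,260) / scene (330,190). Next I fit the cradle pose and check it with an overlay in close crops.

```bash
cat > h.py <<'E'
import numpy as np,cv2
from cell import env
C30,S30=np.cos(np.pi/6),.5
def cr2w(p,pose):
    x,y,yaw=pose;p=np.atleast_2d(np.array(p,float))
    h=p[:,0]*C30-p[:,2]*S30; v=p[:,0]*S30+p[:,2]*C30+60; l=p[:,1]
    return np.c_[x+h*np.cos(yaw)-l*np.sin(yaw),y+h*np.sin(yaw)+l*np.cos(yaw),v]
def proj(P,c):
    m=env.camera_model(c);P=np.atleast_2d(P)
    q=(np.c_[P,np.ones(len(P))]@m["view"].T)
    return np.c_[m["fx"]*q[:,0]/q[:,2]+m["cx"],m["fy"]*q[:,1]/q[:,2]+m["cy"]]
def box(x0,x1,y0,y1,z0,z1):
    c=[(x,y,z) for x in(x0,x1) for y in(y0,y1) for z in(z0,z1)]
    e=[(0,1),(2,3),(4,5),(6,7),(0,2),(1,3),(4,6),(5,7),(0,4),(1,5),(2,6),(3,7)]
    return [(c[a],c[b]) for a,b in e]
def overlay(im,c,segs_w,roi,name,k=8,cols=None):
    x0,y0,x1,y1=roi
    o=cv2.resize(im[y0:y1,x0:x1,::-1],None,fx=k,fy=k,interpolation=cv2.INTER_CUBIC)
    for i,(a,b) in enumerate(segs_w):
        p=proj([a,b],c);p=((p+.5-[x0,y0])*k).astype(int)
        cv2.line(o,tuple(map(int,p[0])),tuple(map(int,p[1])),(255,0,255) if cols is None else cols[i],1,cv2.LINE_AA)
    cv2.imwrite(name,o)
E
python3 - <<'E'
from h import *
from scipy.optimize import least_squares
L=[("o",(-52,0,0))]
obs=[((0,0,0),(515,-57,64)),((0,0,0),(514,-53,58)),((-55,0,15),(459,-72,48)),((125,0,45),(596,-30,163)),((125,0,45),(592,-32,164)),((58-55+0,0,0),(518,-55,64)),((3,0,0),(514,-56,62)),((58,0,15),(553,-43,100)),((58,0,15),(549,-42,105))]
f=lambda p:np.concatenate([(cr2w(a,p)[0]-b) for a,b in obs])
r=least_squares(f,[515,-55,.3],loss='soft_l1',x_scale=[1,1,.01]);print(r.x,r.fun.reshape(-1,3).round(1))
p=r.x
S=box(-55,45,39,39,0,14)+box(-55,45,-39,-39,0,14)+box(3-55,3+55,-35,35,0,40)+box(-12,18,-15,15,40,85)+box(86,160,-25,25,0,57)+box(-55,-55,-34,34,0,30)+box(-60,180,-55,55,0,0)
S=[(cr2w(a,p)[0],cr2w(b,p)[0]) for a,b in S]
for c,roi in(("top",(250,130,340,245)),("scene",(220,200,330,310))):
    im=env.read_camera(c);overlay(im,c,S,roi,f"pics/ov_{c}.png",5)
    overlay(im,c,[],roi,f"pics/cl_{c}.png",5)
for t in("jar","wipes","pump_bottle"):
    for c in("top","scene"):print(t,[(round(d["confidence"],2),d["xyz"].round() if hasattr(d["xyz"],'round') else d["xyz"]) for d in env.landmark_of(t,c)][:2])
E
```

```text
[ 5.12505917e+02 -5.57813753e+01  3.00270917e-01] [[-2.5  1.2 -4. ]
 [-1.5 -2.8  2. ]
 [ 0.8 -0.1 -2.5]
 [-1.6 -0.4 -1.5]
 [ 2.4  1.6 -2.5]
 [-3.  -0.  -2.5]
 [ 1.   1.  -0.5]
 [ 0.3 -0.1  2. ]
 [ 4.3 -1.1 -3. ]]
jar [(0.79, [476.2, 109.9, 0.5])]
jar [(0.61, [473.7, 107.3, 2.1])]
wipes [(0.91, [586.1, 144.5, -2.1])]
wipes [(0.68, [587.7, 144.7, -3.2])]
pump_bottle [(0.88, [568.3, -211.2, -1.3])]
pump_bottle [(0.84, [573.8, -210.6, -5.0])]
```

View pics/ov_top.png

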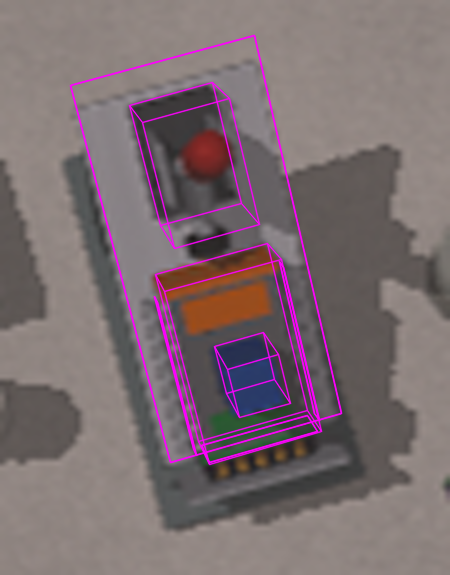

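View pics/ov_scene.png

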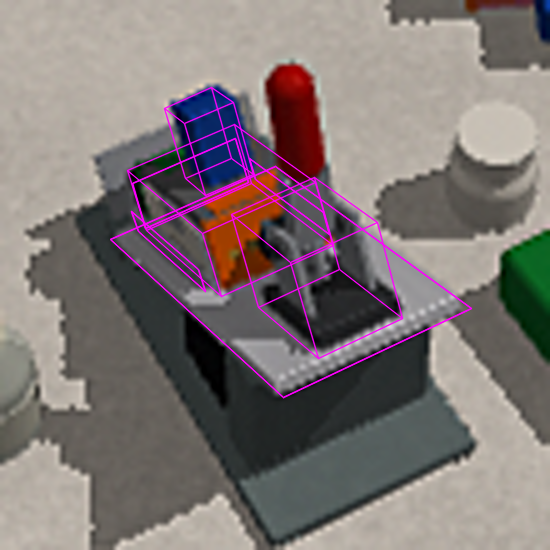

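View pics/cl_top.png

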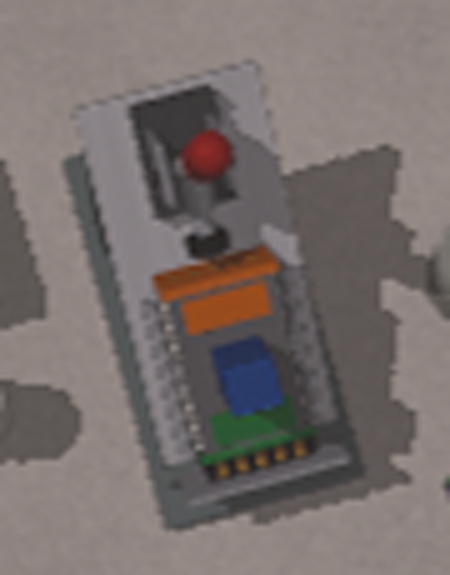

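The overlay fits to about 1 px. In the top crop, orange is uphill, the green end is at the bar with brass contacts at (260,460), and the blue grip is at (250,375). I refine the blue grip and the handle angle by colour next.

```bash
cat >> h.py <<'E'
def colmask(im,kind):
    h=cv2.cvtColor(im,cv2.COLOR_RGB2HSV);H,S,V=cv2.split(h)
    if kind=="blue": m=(H>100)&(H<130)&(S>110)
    if kind=="red": m=((H<5)|(H>174))&(S>150)&(V>60)
    if kind=="orange": m=(H>=6)&(H<18)&(S>150)
    if kind=="green": m=(H>45)&(H<85)&(S>100)
    return m
def cent(m,roi):
    x0,y0,x1,y1=roi;yy,xx=np.nonzero(m[y0:y1,x0:x1]);return np.array([xx.mean()+x0,yy.mean()+y0]),len(xx),(xx.min()+x0,xx.max()+x0,yy.min()+y0,yy.max()+y0)
def hullc(P,c):
    p=proj(P,c);k=20;o=p.min(0)-1
    h=cv2.convexHull(((p-o)*k).astype(np.float32));M=cv2.moments(h)
    return np.array([M['m10']/M['m00'],M['m01']/M['m00']])/k+o, M['m00']/k/k
def corners(*a): return [s[0] for s in box(*a)]+[s[1] for s in box(*a)]
E
python3 - <<'E'
from h import *
from scipy.optimize import least_squares
p0=np.array([512.5,-55.8,.3])
meas={}
for c,roi in(("top",(285,185,315,218)),("scene",(245,210,275,245))):
    im=env.read_camera(c);m=colmask(im,"blue");meas[c]=cent(m,roi);print(c,meas[c],hullc(cr2w(corners(-12,18,-15,15,40,85),p0),c))
    r=(285,145,305,170) if c=="top" else (268,205,290,240)
    meas[c+'r']=cent(colmask(im,"red"),r);print(meas[c+'r'])
def f(d):
    return np.concatenate([hullc(cr2w(corners(-12+d[0],18+d[0],-15+d[1],15+d[1],40,85),p0),c)[0]-meas[c][0] for c in("top","scene")])
r=least_squares(f,[0,0],diff_step=.5);print("blue offset in cradle",r.x,r.fun)
t=np.linspace(0,2*np.pi,16)
def hp(phi,dy):
    P=[]
    for rr in(40,110):
        for a in t:
            u=12*np.cos(a);w=12*np.sin(a)
            P.append((125+rr*np.sin(phi)+u*np.cos(phi),dy+w,45+rr*np.cos(phi)-u*np.sin(phi)))
    return cr2w(P,p0)
def g(d): return np.concatenate([hullc(hp(*d),c)[0]-meas[c+'r'][0] for c in("top","scene")])
r=least_squares(g,[.25,0],diff_step=.02);print("handle phi,dy",r.x,r.fun)
E
```

```text
top (array([299.18791946, 205.05369128]), 149, (np.int64(293), np.int64(306), np.int64(198), np.int64(212))) (array([299.99433457, 204.48831529]), 173.56473035178053)
(array([291.01851852, 159.98148148]), 54, (np.int64(287), np.int64(295), np.int64(156), np.int64(164)))
scene (array([262.2212766, 226.6893617]), 235, (np.int64(254), np.int64(270), np.int64(217), np.int64(237))) (array([261.29959248, 227.74295124]), 245.9550505323229)
(array([278.81481481, 224.08465608]), 189, (np.int64(273), np.int64(284), np.int64(213), np.int64(235)))
blue offset in cradle [-1.32856551  3.31630494] [-0.19544863  0.17169334 -0.05823945  0.45612228]
handle phi,dy [0.28804223 2.03884916] [-0.10856432  0.50222043  0.08541082  0.78074083]
```

```bash
cat >> h.py <<'E'
from scipy.spatial.transform import Rotation as Ro
P1=np.array([511.9,-53.9,.3])
def delta(T,yaw=None):
    s=env.state();p=np.array(s["eef_pos"]);R=Ro.from_euler('xyz',s["tcp_rot"]).as_matrix()
    d=R.T@(np.array(T)-p)/400
    y=s["tcp_rot"][2];o=f"t {s['t']:.2f} pos {p.round(1)} rot {np.round(s['tcp_rot'],3)} F {np.round(s['ft_force'],1)} open {s['opening']:.3f} | d frac {d.round(4)}"
    if yaw is not None:
        e=(yaw-y+np.pi)%(2*np.pi)-np.pi;o+=f" turn {-e/np.pi:.4f}"
    print(o,"| joints",np.round(s["joints"],2))
E
python3 -m pendant '[0,0,-0.05,-0.05,-1, 0,0,0,-0.05,-1, 0,0,0,-0.05,-1, 0,0,0,-0.047,-1, 0,0,0,0,-1]'
python3 - <<'E'
from h import *
G=cr2w((1.7,3.3,66),[512.5,-55.8,.3])[0];print("grip pt",G)
delta([G[0],G[1],235],.3+np.pi)
E
```

```text
t: 1.92
eef_pos: [197.1, 593.1, 234.7]
tcp_rot: [3.141, 0.0, -2.845]
ft_force: [-0.2, -1.0, 0.1]
opening: 0.997
grip pt [481.40516681 -61.96447879 118.00767665]
t 1.93 pos [197.1 593.1 234.7] rot [ 3.141  0.    -2.845] F [-0.2 -1.   0.1] open 0.997 | d frac [-2.0030e-01 -1.7741e+00 -9.0000e-04] turn -0.0009 | joints [ 1.14  0.47  1.53 -0.    1.13 -0.72]
```

```bash
python3 -m pendant '[-0.0135,-0.12,0,0,-1,-0.0135,-0.12,0,0,-1,-0.0135,-0.12,0,0,-1,-0.0135,-0.12,0,0,-1,-0.0135,-0.12,0,0,-1,-0.0135,-0.12,0,0,-1,-0.0135,-0.12,0,0,-1,-0.0135,-0.12,0,0,-1,-0.0135,-0.12,0,0,-1,-0.0135,-0.12,0,0,-1]'
python3 -m pendant '[-0.0135,-0.12,0,0,-1,-0.0135,-0.12,0,0,-1,-0.0135,-0.12,0,0,-1,-0.0135,-0.11,0,0,-1,-0.0113,-0.1041,0,0,-1,0,0,0,0,-1]'
python3 - <<'E'
from h import *
delta([481.4,-62,99],.3+np.pi)
im=env.read_camera("scene");cv2.imwrite("pics/s1.png",cv2.resize(im[150:350,160:380,::-1],None,fx=3,fy=3))
E
```

```text
t: 3.18
eef_pos: [390.2, 148.7, 234.9]
tcp_rot: [3.142, 0.001, -2.848]
ft_force: [1.1, 0.2, 0.9]
opening: 0.996
t: 3.92
eef_pos: [482.8, -63.7, 234.4]
tcp_rot: [-3.141, 0.0, -2.85]
ft_force: [0.0, -0.0, -0.1]
opening: 1.001
t 3.92 pos [482.8 -63.7 234.4] rot [-3.141  0.    -2.85 ] F [ 0.  -0.  -0.1] open 1.001 | d frac [0.0022 0.0052 0.3385] turn -0.0027 | joints [-0.27  0.27  1.86 -0.    1.01 -2.13]
```

View pics/s1.png

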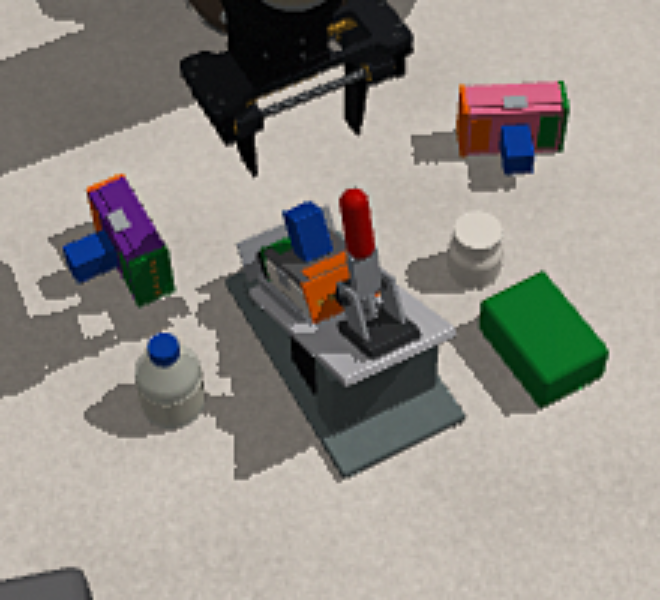

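The open fingers stand above and across the blue grip (308,232), with the jaw axis across the cradle. I descend.

```bash
python3 -m pendant '[0.0022,0.0052,0.07,-0.0027,-1,0,0,0.07,0,-1,0,0,0.07,0,-1,0,0,0.07,0,-1,0,0,0.04,0,-1,0,0,0.0185,0,-1,0,0,0,0,-1]'
python3 - <<'E'
from h import *
delta([481.4,-62,99],.3+np.pi)
im=env.read_camera("scene");cv2.imwrite("pics/s2.png",cv2.resize(im[180:300,210:330,::-1],None,fx=5,fy=5))
E
```

```text
t: 4.85
eef_pos: [480.5, -59.4, 99.3]
tcp_rot: [3.141, -0.0, -2.835]
ft_force: [-0.0, -0.2, 0.1]
opening: 1.0
t 4.85 pos [480.5 -59.4  99.3] rot [ 3.141 -0.    -2.835] F [-0.  -0.2  0.1] open 1.000 | d frac [-0.0002 -0.007   0.0008] turn 0.0020 | joints [-0.26  0.46  2.02  0.    0.66 -2.14]
```

View pics/s2.png

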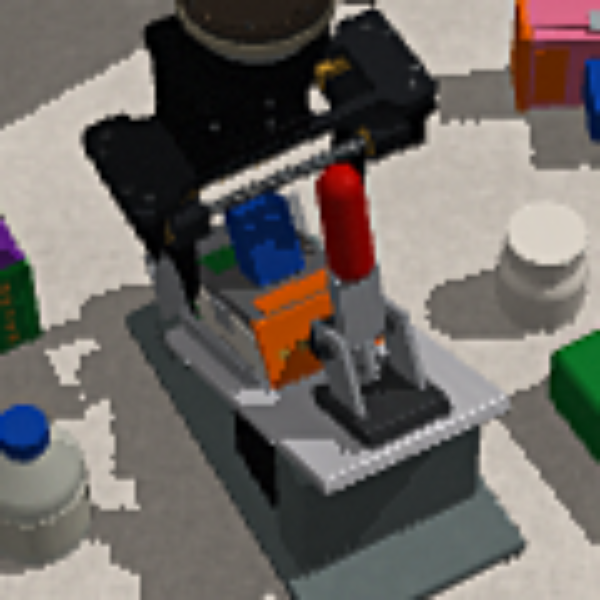

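```bash
python3 -m pendant '[0,-0.007,0,0.002,-1,0,0,0,0,1,0,0,0,0,1,0,0,0,0,1,0,0,0,0,1,0,0,0,0,1,0,0,0,0,1,0,0,0,0,1]'
python3 - <<'E'
from h import *
delta([481.4,-62,99],.3+np.pi)
for c,roi in(("scene",(210,180,330,300)),("top",(250,130,340,245))):
    overlay(env.read_camera(c),c,[],roi,f"pics/g_{c}.png",5)
E
```

```text
t: 5.9
eef_pos: [481.4, -62.6, 99.2]
tcp_rot: [3.141, 0.0, -2.841]
ft_force: [0.0, -0.1, 0.1]
opening: 0.321
t 5.90 pos [481.4 -62.6  99.2] rot [ 3.141  0.    -2.841] F [ 0.  -0.1  0.1] open 0.321 | d frac [-0.0003  0.0014  0.0005] turn 0.0001 | joints [-0.27  0.46  2.02  0.    0.66 -2.14]
```

View pics/g_scene.png

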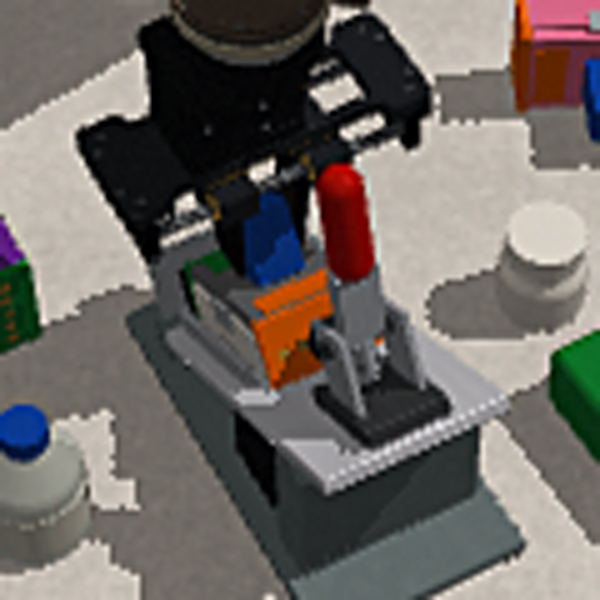

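The grasp is on: opening 0.321 ≈ 30.5 mm, with no side force. I lift away and downhill.

```bash
python3 -m pendant '[0.01,0,-0.037,0,1,0.01,0,-0.037,0,1,0.01,0,-0.037,0,1,0.05,0,-0.08,0,1,0.05,0,-0.08,0,1,0.05,0,-0.08,0,1,0,0,0,0,1]'
python3 - <<'E'
from h import *
delta([470,270,239],.3+np.pi)
overlay(env.read_camera("scene"),"scene",[],(200,150,330,280),"pics/l_scene.png",5)
E
```

```text
t: 6.88
eef_pos: [412.3, -84.3, 242.2]
tcp_rot: [-3.139, 0.004, -2.842]
ft_force: [0.4, 0.4, -5.5]
opening: 0.309
t 6.88 pos [412.3 -84.3 242.2] rot [-3.139  0.004 -2.842] F [ 0.4  0.4 -5.5] open 0.309 | d frac [-0.3991  0.8038  0.0071] turn -0.0002 | joints [-0.36  0.16  1.99  0.    0.98 -2.23]
```

View pics/l_scene.png

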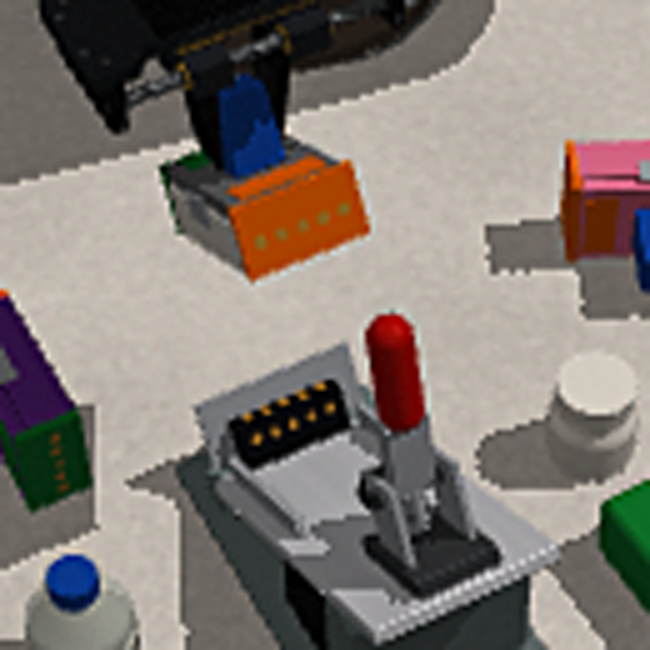

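The cassette is in the gripper still at its 30° tilt, and the cradle is empty with its contacts at (290,420). The tool only turns about the vertical, so I first lay the cassette flat on free table at about (470,270). Then I can tip it the other way against the bed.

```bash
python3 -m pendant '[-0.057,0.115,0,0,1,-0.057,0.115,0,0,1,-0.057,0.115,0,0,1,-0.057,0.115,0,0,1,-0.057,0.115,0,0,1,-0.057,0.115,0,0,1,-0.057,0.114,0,0,1,0,0,0,0,1]'
python3 - <<'E'
from h import *
delta([470,270,75],.3+np.pi)
for c,roi in(("top",(80,120,340,300)),("scene",(210,190,340,320))):
    im=env.read_camera(c)
    S=box(-55,45,39,39,0,14)+box(-55,45,-39,-39,0,14)+box(86,160,-25,25,0,57)+box(-55,-55,-34,34,0,30)
    S=[(cr2w(a,P1)[0],cr2w(b,P1)[0]) for a,b in S]
    overlay(im,c,S,(250,130,340,245) if c=="top" else roi,f"pics/e_{c}.png",5)
    if c=="top": overlay(im,c,[],roi,"pics/e_top2.png",3)
E
```

```text
t: 7.92
eef_pos: [469.8, 273.6, 237.9]
tcp_rot: [3.141, -0.002, -2.838]
ft_force: [-0.2, 0.7, -6.0]
opening: 0.31
t 7.92 pos [469.8 273.6 237.9] rot [ 3.141e+00 -2.000e-03 -2.838e+00] F [-0.2  0.7 -6. ] open 0.310 | d frac [ 0.0014 -0.0089  0.4072] turn 0.0012 | joints [ 0.41  0.35  1.73  0.    1.06 -1.47]
```

View pics/e_top.png

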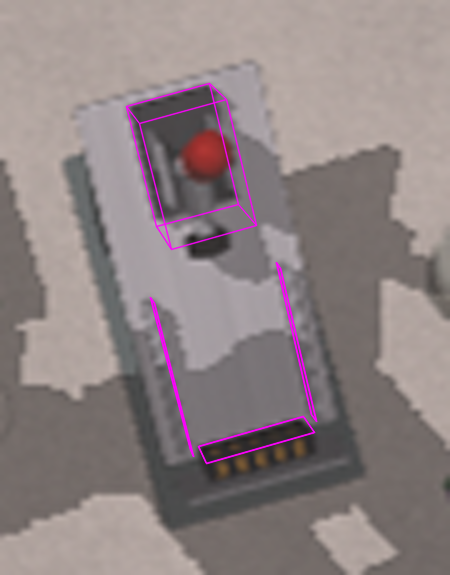

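View pics/e_scene.png

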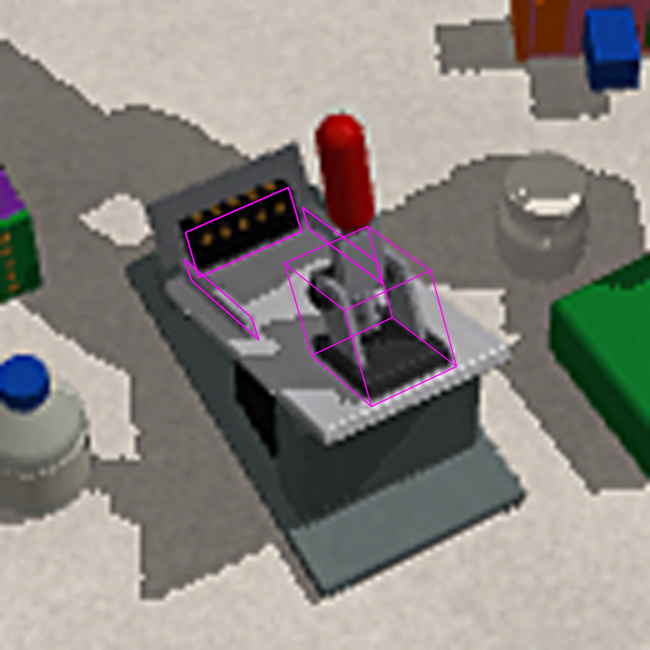

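View pics/e_top2.png

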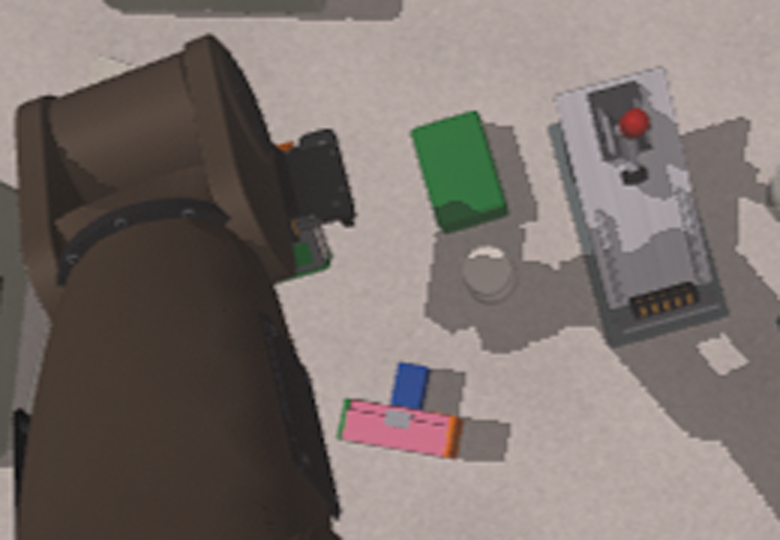

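```bash
python3 - <<'E'
from h import *
im=env.read_camera("top")
S=box(-55,45,39,39,0,14)+box(-55,45,-39,-39,0,14)+box(-55,-55,-34,34,0,30)+box(-60,165,-55,55,0,0)
S=[(cr2w(a,P1)[0],cr2w(b,P1)[0]) for a,b in S]
overlay(im,"top",S,(272,180,328,240),"pics/z_top.png",10)
im=env.read_camera("scene")
overlay(im,"scene",S,(235,215,300,270),"pics/z_scene.png",10)
E
```

```text
(no output)
```

View pics/z_top.png

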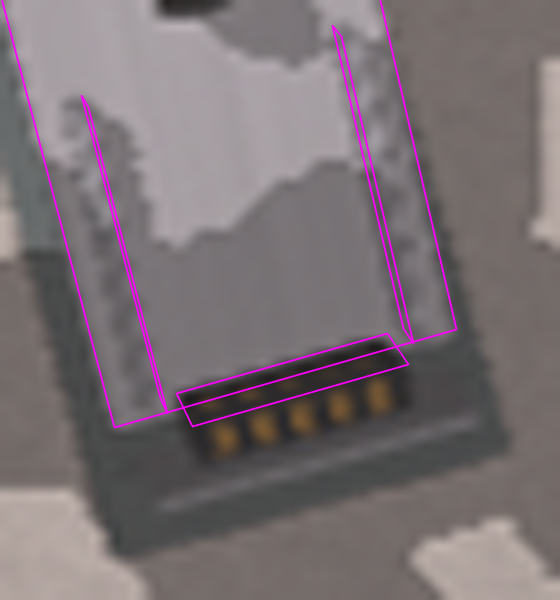

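View pics/z_scene.png

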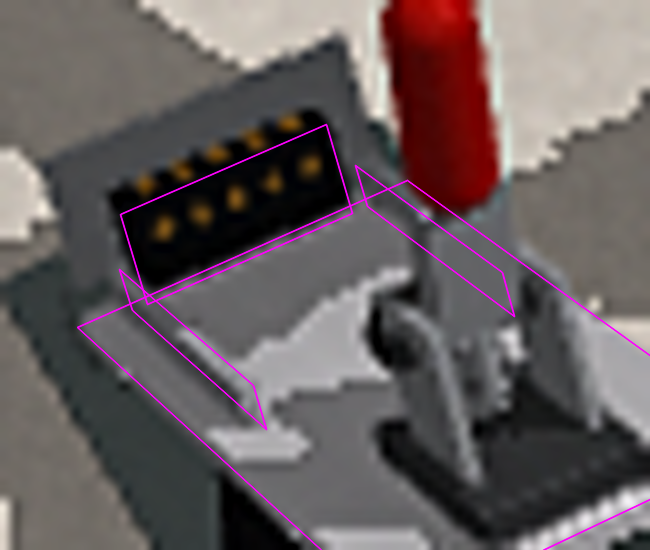

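Measured against both crops, the model holds to about 1–2 mm. I lower to just above the table.

```bash
python3 -m pendant '[0,-0.009,0.08,0,1,0,0,0.08,0,1,0,0,0.08,0,1,0,0,0.08,0,1,0,0,0.06,0,1,0,0,0.025,0,1,0,0,0,0,1]'
python3 - <<'E'
from h import *
delta([470,270,65.6],.3+np.pi)
overlay(env.read_camera("scene"),"scene",[],(300,150,440,270),"pics/t1.png",5)
E
```

```text
t: 9.0
eef_pos: [471.2, 266.6, 77.7]
tcp_rot: [3.142, -0.0, -2.842]
ft_force: [-0.6, 0.4, -5.6]
opening: 0.311
t 9.00 pos [471.2 266.6  77.7] rot [ 3.142 -0.    -2.842] F [-0.6  0.4 -5.6] open 0.311 | d frac [0.0004 0.009  0.0301] turn -0.0002 | joints [ 0.39  0.56  1.9   0.    0.69 -1.48]
```

View pics/t1.png

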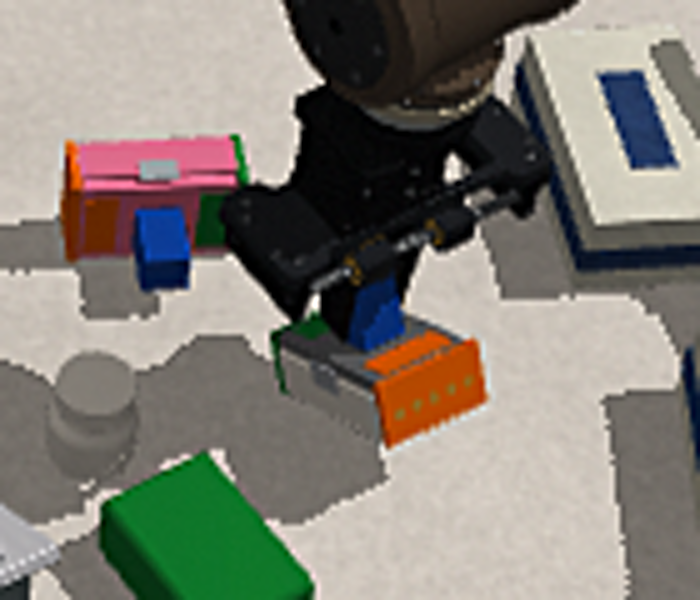

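```bash
python3 -m pendant '[0,0,0.015,0,1,0,0,0.013,0,1,0,0,0,0,1]'
python3 -m pendant '[-0.018,0,0.005,0,1,-0.018,0,0.005,0,1,-0.017,0,0.008,0,1,-0.017,0,0.008,0,1,-0.016,0,0.01,0,1,-0.015,0,0.011,0,1,0,0,0,0,1]'
python3 - <<'E'
from h import *
delta([470,270,47],.3+np.pi)
overlay(env.read_camera("scene"),"scene",[],(300,150,440,270),"pics/t2.png",5)
E
```

```text
t: 9.43
eef_pos: [470.9, 267.1, 66.2]
tcp_rot: [3.142, -0.0, -2.841]
ft_force: [-0.1, -0.0, -5.4]
opening: 0.315
t: 10.3
eef_pos: [512.6, 280.0, 48.6]
tcp_rot: [3.141, 0.006, -2.841]
ft_force: [4.9, 1.8, 1.9]
opening: 0.312
t 10.30 pos [512.6 280.   48.6] rot [ 3.141  0.006 -2.841] F [4.9 1.8 1.9] open 0.312 | d frac [0.1092 0.0075 0.0034] turn 0.0001 | joints [ 0.39  0.64  1.81 -0.    0.68 -1.48]
```

View pics/t2.png

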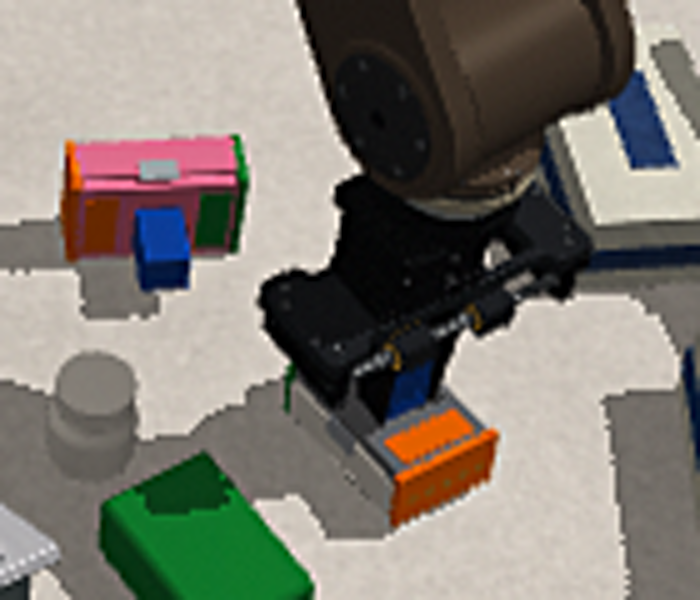

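The cassette is nearly flat on the table, pivoted in the grip. I let it settle and regrasp.

```bash
python3 -m pendant '[0,0,0.002,0,1,0,0,0,0,-0.1,0,0,0,0,-0.1,0,0,0,0,-0.1,0,0,0,0,-0.1]'
python3 - <<'E'
from h import *
delta([512,280,47],.3+np.pi)
for c,roi in(("scene",(330,190,420,270)),("top",(140,140,230,240))):
    overlay(env.read_camera(c),c,[],roi,f"pics/t3{c}.png",6)
E
```

```text
t: 10.98
eef_pos: [509.6, 279.0, 46.8]
tcp_rot: [3.142, -0.0, -2.841]
ft_force: [-0.1, 0.1, -0.1]
opening: 0.55
t 10.97 pos [509.6 279.   46.8] rot [ 3.142 -0.    -2.841] F [-0.1  0.1 -0.1] open 0.550 | d frac [-0.0063  0.0005 -0.0006] turn 0.0001 | joints [ 0.39  0.65  1.82  0.    0.68 -1.48]
```

View pics/t3scene.png

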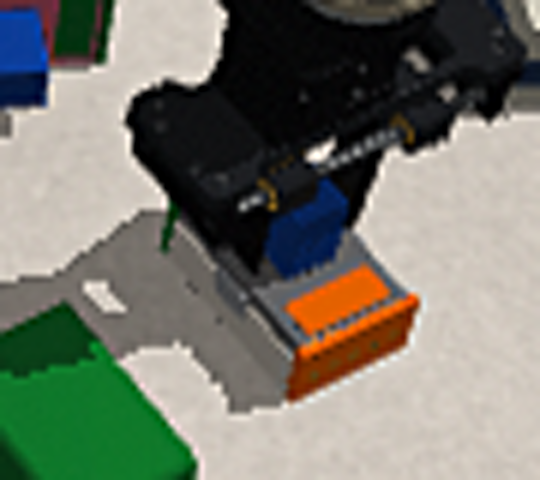

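View pics/t3top.png

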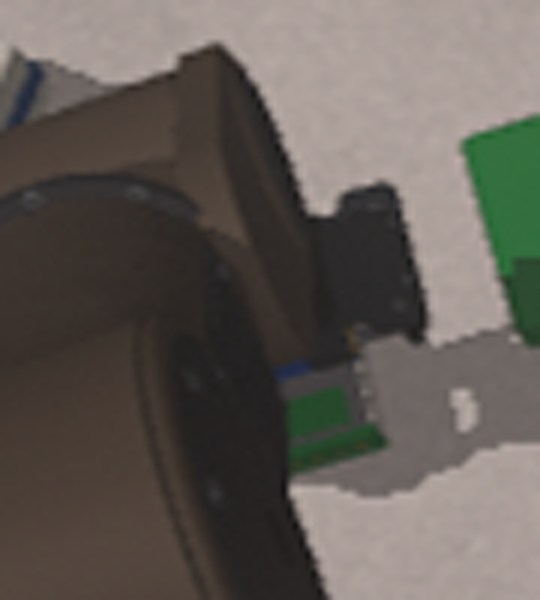

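```bash
python3 - <<'E'
from h import *
from scipy.optimize import least_squares
obs=[((55,-35,40),(379.7,248.3)),((55,35,40),(399.3,240)),((55,-35,0),(378.3,256.7)),((55,35,0),(397.7,248))]
def w(p,q):
    c,s=np.cos(q[2]),np.sin(q[2]);return [q[0]+c*p[0]-s*p[1],q[1]+s*p[0]+c*p[1],p[2]]
def f(q): return np.concatenate([proj(w(p,q),"scene")[0]-np.array(o)+.5 for p,o in obs])
r=least_squares(f,[510,280,.3],x_scale=[1,1,.01]);print(r.x,r.fun.round(1))
q=r.x;S=[(w(a,q),w(b,q)) for a,b in box(-55,55,-35,35,0,40)+box(-15,15,-15,15,40,85)]
for c,roi in(("scene",(330,190,420,270)),("top",(140,140,230,240))):
    overlay(env.read_camera(c),c,S,roi,f"pics/t4{c}.png",6)
E
```

```text
[5.08777557e+02 2.83422012e+02 2.57495189e-01] [ 0.2  0.4  0.7 -0.1 -0.6 -0.1 -0.3 -0.2]
```

View pics/t4scene.png

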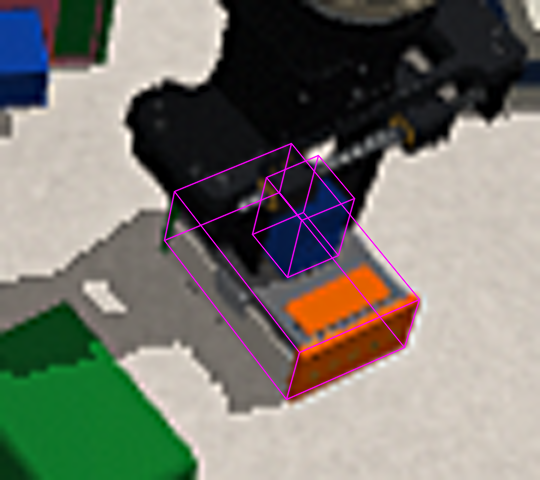

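View pics/t4top.png

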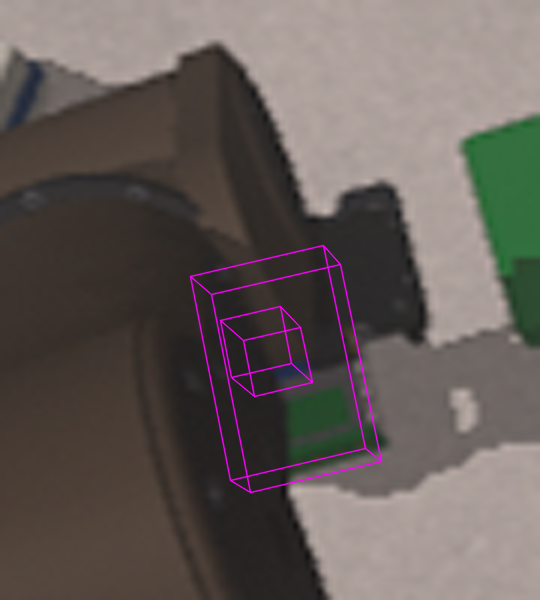

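```bash
python3 - <<'E'
from h import *
from scipy.optimize import least_squares
obs=[("scene",(55,-35,40),(379.7,248.3)),("scene",(55,35,40),(399.3,240)),("scene",(55,-35,0),(378.3,256.7)),("scene",(55,35,0),(397.7,248)),("top",(-55,-35,0),(204.2,213.8))]
def w(p,q):
    c,s=np.cos(.3),np.sin(.3);return [q[0]+c*p[0]-s*p[1],q[1]+s*p[0]+c*p[1],p[2]]
def f(q): return np.concatenate([proj(w(p,q),cc)[0]-np.array(o)+.5 for cc,p,o in obs])
r=least_squares(f,[510,280]);print(r.x,r.fun.round(1))
q=r.x;S=[(w(a,q),w(b,q)) for a,b in box(-55,55,-35,35,0,40)+box(-15,15,-15,15,40,85)]
for c,roi in(("scene",(330,190,420,270)),("top",(140,140,230,240))):
    overlay(env.read_camera(c),c,S,roi,f"pics/t5{c}.png",6)
E
```

```text
[510.9383681  281.36480531] [ 0.8  1.2  0.6 -0.1 -0.   0.7 -0.4 -0.1  0.7  1.8]
```

View pics/t5scene.png

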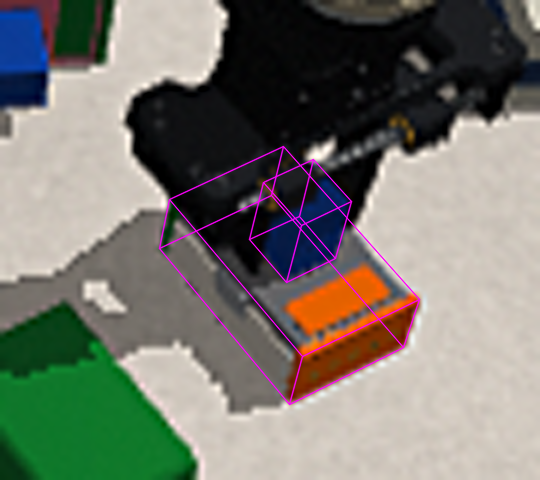

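View pics/t5top.png

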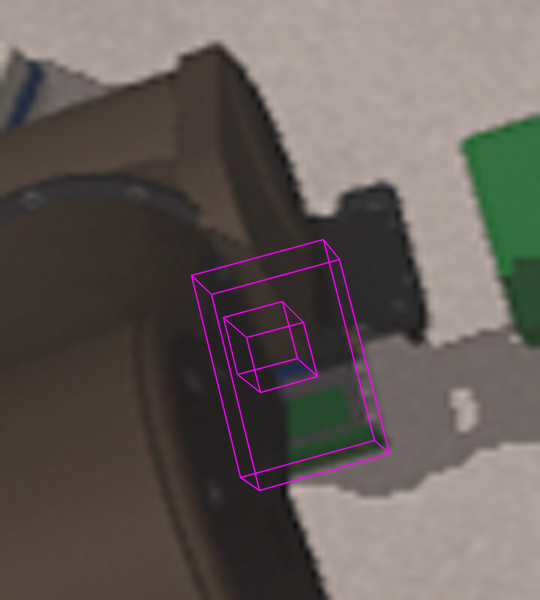

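```bash
python3 -m pendant '[-0.005,0.002,-0.0005,0,-0.1,0,0,0,0,1,0,0,0,0,1,0,0,0,0,1,0,0,0,0,1,0,0,0,0,1]'
python3 -m pendant '[0,0,-0.06,0,1,0,0,-0.12,0,1,0,0,-0.12,0,1,0,0,-0.12,0,1,0,0,-0.06,0,1,0,0,0,0,1]'
python3 - <<'E'
from h import *
delta([412,-84,230],.3)
E
```

```text
t: 12.02
eef_pos: [511.4, 280.3, 47.0]
tcp_rot: [-3.142, 0.0, -2.841]
ft_force: [-0.7, -1.4, -0.7]
opening: 0.314
t: 12.78
eef_pos: [511.4, 280.5, 239.9]
tcp_rot: [3.141, 0.002, -2.841]
ft_force: [0.6, 0.3, -5.7]
opening: 0.316
t 12.78 pos [511.4 280.5 239.9] rot [ 3.141e+00  2.000e-03 -2.841e+00] F [ 0.6  0.3 -5.7] open 0.316 | d frac [ 0.5071 -0.797   0.0235] turn -0.9999 | joints [ 0.39  0.41  1.63  0.    1.1  -1.48]
```

```bash
python3 -m pendant '[0,0,0,0.0556,1,0,0,0,0.0556,1,0,0,0,0.0556,1,0,0,0,0.0556,1,0,0,0,0.0556,1,0,0,0,0.0556,1,0,0,0,0.0556,1,0,0,0,0.0556,1,0,0,0,0.0556,1,0,0,0,0.0556,1]' | head -3
python3 -m pendant '[0,0,0,0.0556,1,0,0,0,0.0556,1,0,0,0,0.0556,1,0,0,0,0.0556,1,0,0,0,0.0556,1,0,0,0,0.0556,1,0,0,0,0.0556,1,0,0,0,0.055,1,0,0,0,0,1]'
python3 - <<'E'
from h import *
P=[512.1,-54.5,.3]
# corner contact at cradle x=50 flat cassette: corner rel grip pt = (+55 h, -68 v)
for xc in(50,58):
  c=cr2w((xc,0,0),P)[0]
  for th in(30,20,10,0):
    # th = angle of downhill end raised off bed; tilt world = th-30
    a=np.radians(th); # grip in cradle frame relative corner
    gx,gz=-55,66.5
    X=xc+gx*np.cos(a)+gz*np.sin(a); Z=-gx*np.sin(a)+gz*np.cos(a)
    g=cr2w((X,0,Z),P)[0]; print(xc,th,"TCP",(g-[0,0,19]).round(1),"cradle",round(X,1),round(Z,1))
delta([412,-84,230],.3)
E
```

```text
t: 14.02
eef_pos: [510.6, 280.1, 236.6]
tcp_rot: [-3.138, 0.001, 1.689]
t: 15.15
eef_pos: [510.7, 280.1, 237.0]
tcp_rot: [3.141, 0.003, 0.301]
ft_force: [-0.6, 0.9, -5.8]
opening: 0.315
50 30 TCP [500.9 -58.  132.5] cradle 35.6 85.1
50 20 TCP [490.7 -61.1 121.9] cradle 21.1 81.3
50 10 TCP [482.4 -63.7 109.7] cradle 7.4 75.0
50 0 TCP [476.2 -65.6  96.1] cradle -5.0 66.5
58 30 TCP [507.5 -55.9 136.5] cradle 43.6 85.1
58 20 TCP [497.3 -59.1 125.9] cradle 29.1 81.3
58 10 TCP [489.  -61.7 113.7] cradle 15.4 75.0
58 0 TCP [482.8 -63.6 100.1] cradle 3.0 66.5
t 15.15 pos [510.7 280.1 237. ] rot [3.141e+00 3.000e-03 3.010e-01] F [-0.6  0.9 -5.8] open 0.315 | d frac [-0.5053  0.7964  0.0193] turn 0.0003 | joints [0.39 0.41 1.64 0.   1.1  1.66]
```

```bash
python3 -m pendant '[-0.062,0.115,0.008,0,1,-0.062,0.115,0.008,0,1,-0.062,0.115,0.008,0,1,-0.062,0.115,0.008,0,1,-0.062,0.115,0.008,0,1,-0.062,0.115,0.008,0,1,-0.06,0.11,0.007,0,1,0,0,0,0,1]'
python3 - <<'E'
from h import *
delta([478.5,-65,165],.3)
for c,roi in(("scene",(210,160,330,280)),("top",(250,130,340,245))):
    overlay(env.read_camera(c),c,[],roi,f"pics/p1{c}.png",5)
E
```

```text
t: 16.15
eef_pos: [439.8, -78.8, 216.1]
tcp_rot: [-3.141, 0.001, 0.3]
ft_force: [0.3, 0.4, -5.9]
opening: 0.313
t 16.15 pos [439.8 -78.8 216.1] rot [-3.141e+00  1.000e-03  3.000e-01] F [ 0.3  0.4 -5.9] open 0.313 | d frac [ 0.1029 -0.0043  0.1276] turn -0.0001 | joints [-0.33  0.24  1.97 -0.    0.94  0.95]
```

View pics/p1scene.png

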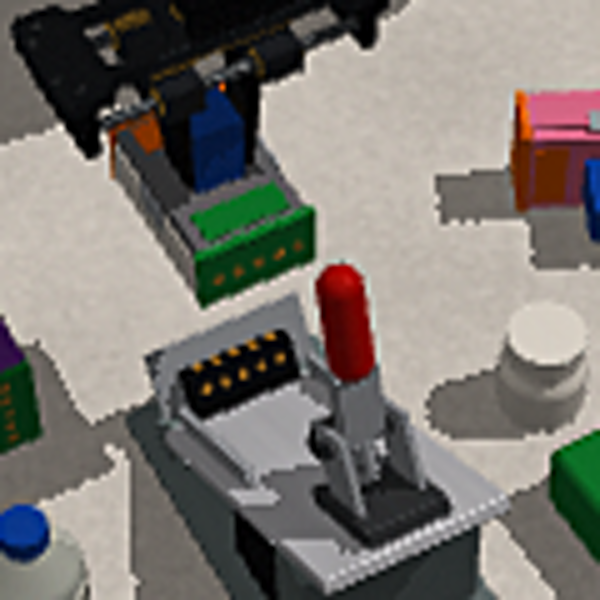

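View pics/p1top.png

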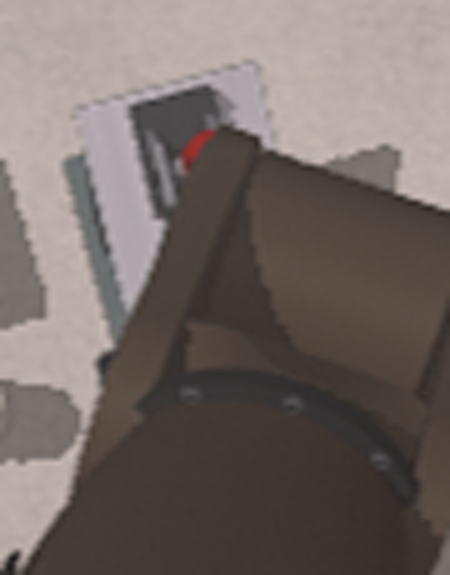

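The cassette is held level with its green end uphill, above the cradle (scene crop: green face (255,265), bar (240,370)). I approach and check with an overlay.

```bash
python3 -m pendant '[0.035,-0.0045,0.043,0,1,0.035,0,0.043,0,1,0.033,0,0.042,0,1,0,0,0,0,1]'
python3 - <<'E'
from h import *
delta([497.6,-59,130.5],.3)
P=[512.1,-54.5,.3]
s=env.state();t=s["eef_pos"];yw=s["tcp_rot"][2]
def w(p):
    c,sn=np.cos(yw),np.sin(yw);return np.array([t[0]+c*p[0]-sn*p[1],t[1]+sn*p[0]+c*p[1],t[2]-47+p[2]])
S=[(w(a),w(b)) for a,b in box(-55,55,-35,35,0,40)+box(-15,15,-15,15,40,85)]
S2=box(-55,45,39,39,0,14)+box(-55,45,-39,-39,0,14)+box(-55,-55,-34,34,0,30)
S+=[(cr2w(a,P)[0],cr2w(b,P)[0]) for a,b in S2]
overlay(env.read_camera("scene"),"scene",S,(230,180,310,260),"pics/p2.png",7,[(255,0,255)]*24+[(255,255,0)]*40)
E
```

```text
t: 16.75
eef_pos: [479.6, -60.9, 164.6]
tcp_rot: [-3.14, 0.002, 0.304]
ft_force: [-0.2, 0.9, -5.2]
opening: 0.317
t 16.75 pos [479.6 -60.9 164.6] rot [-3.14e+00  2.00e-03  3.04e-01] F [-0.2  0.9 -5.2] open 0.317 | d frac [0.0447 0.009  0.0851] turn 0.0012 | joints [-0.26  0.36  1.95  0.    0.83  1.  ]
```

View pics/p2.png

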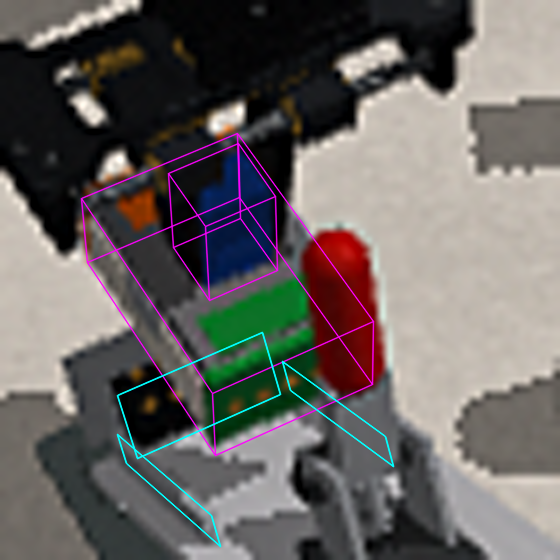

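```bash
python3 -m pendant '[0.01,0.003,0.02,0.001,1,0.015,0.003,0.02,0,1,0.012,0,0.02,0,1,0,0,0,0,1,0,0,0,0,1]'
python3 - <<'E'
from h import *
delta([497.4,-58.2,130.5],.3)
overlay(env.read_camera("scene"),"scene",[],(230,180,310,260),"pics/p3.png",7)
E
```

```text
t: 17.42
eef_pos: [494.4, -60.5, 141.8]
tcp_rot: [-3.141, 0.0, 0.297]
ft_force: [-0.8, -0.2, -5.9]
opening: 0.316
t 17.43 pos [494.4 -60.5 141.8] rot [-3.141  0.     0.297] F [-0.8 -0.2 -5.9] open 0.316 | d frac [ 0.0089 -0.0032  0.0283] turn -0.0011 | joints [-0.25  0.41  1.95  0.    0.78  1.02]
```

View pics/p3.png

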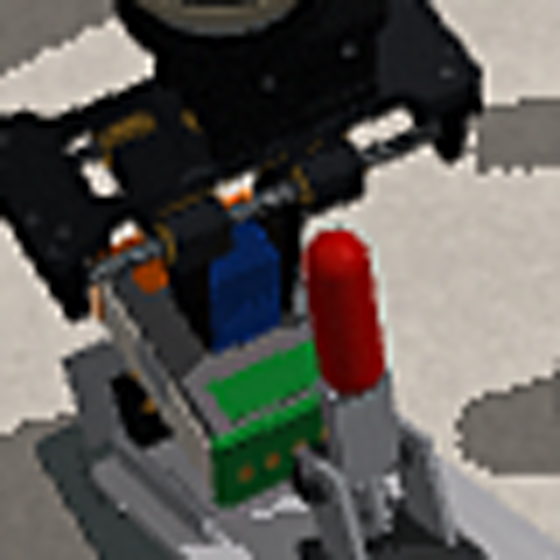

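```bash
python3 -m pendant '[0.004,-0.002,0.014,-0.001,1,0.005,-0.001,0.0143,0,1,0,0,0,0,1]'
python3 -m pendant '[-0.007,0,0.007,0,1,-0.007,0,0.007,0,1,-0.0065,0,0.0065,0,1,-0.0065,0,0.0065,0,1,0,0,0,0,1]'
python3 - <<'E'
from h import *
delta([487.2,-61.3,119.9],.3)
overlay(env.read_camera("scene"),"scene",[],(230,180,310,260),"pics/p4.png",7)
E
```

```text
t: 17.85
eef_pos: [497.4, -58.1, 130.0]
tcp_rot: [-3.141, 0.001, 0.3]
ft_force: [-0.7, 0.1, -5.8]
opening: 0.314
t: 18.48
eef_pos: [486.9, -61.6, 120.3]
tcp_rot: [3.141, -0.001, 0.3]
ft_force: [-4.4, 0.1, 4.9]
opening: 0.312
t 18.48 pos [486.9 -61.6 120.3] rot [ 3.141e+00 -1.000e-03  3.000e-01] F [-4.4  0.1  4.9] open 0.312 | d frac [ 0.001  -0.0005  0.0009] turn -0.0001 | joints [-0.26  0.43  1.99 -0.    0.72  1.01]
```

View pics/p4.png

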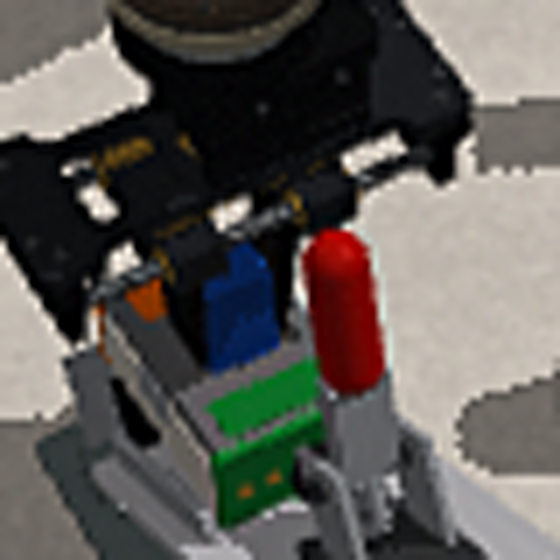

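```bash
python3 -m pendant '[-0.005,0,-0.01,0,1,0.017,0,-0.004,0,1,0.017,0,-0.004,0,1,0,0,0,0,1,0,0,0,0,1]'
python3 - <<'E'
from h import *
delta([497.9,-58.1,126.4],.3)
overlay(env.read_camera("scene"),"scene",[],(230,180,310,260),"pics/p5.png",7)
E
```

```text
t: 19.15
eef_pos: [498.1, -57.7, 127.1]
tcp_rot: [-3.141, 0.001, 0.3]
ft_force: [-5.2, -0.4, 2.5]
opening: 0.312
t 19.15 pos [498.1 -57.7 127.1] rot [-3.141e+00  1.000e-03  3.000e-01] F [-5.2 -0.4  2.5] open 0.312 | d frac [-0.0008  0.0007  0.0018] turn 0.0001 | joints [-0.25  0.44  1.95 -0.    0.75  1.02]
```

View pics/p5.png

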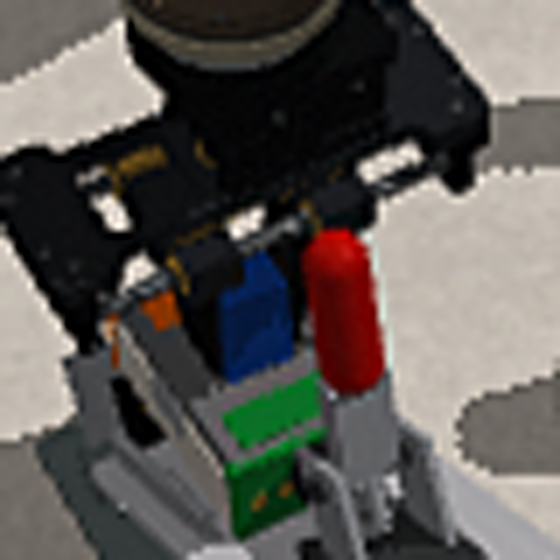

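```bash
python3 -m pendant '[-0.0075,0.001,0.0108,0,1,-0.0075,0,0.0108,0,1,-0.0075,0,0.0108,0,1,0,0,0,0,1]'
python3 - <<'E'
from h import *
delta([483.4,-62.6,100.6],.3)
overlay(env.read_camera("scene"),"scene",[],(230,180,310,260),"pics/p6.png",7)
E
```

```text
t: 19.7
eef_pos: [489.7, -60.6, 114.4]
tcp_rot: [-3.141, 0.0, 0.3]
ft_force: [-6.8, 2.1, 4.3]
opening: 0.311
t 19.70 pos [489.7 -60.6 114.4] rot [-3.141  0.     0.3  ] F [-6.8  2.1  4.3] open 0.311 | d frac [-0.0164  0.0002  0.0344] turn -0.0001 | joints [-0.26  0.45  1.98  0.    0.71  1.01]
```

View pics/p6.png

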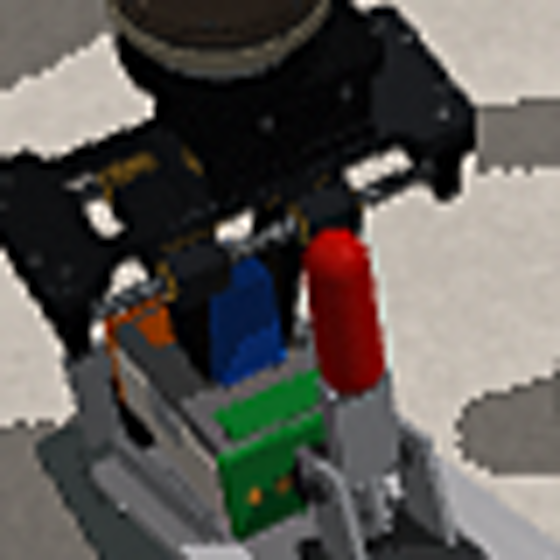

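```bash
python3 -m pendant '[-0.0054,0,0.0113,0,1,-0.0054,0,0.0113,0,1,0,0,0,0,1]'
python3 - <<'E'
from h import *
delta([483.4,-62.6,100.6],.3)
overlay(env.read_camera("scene"),"scene",[],(230,180,310,260),"pics/p7.png",7)
E
```

```text
t: 20.12
eef_pos: [488.3, -61.9, 107.8]
tcp_rot: [3.139, -0.007, 0.299]
ft_force: [-3.5, 7.1, 31.3]
opening: 0.316
t 20.12 pos [488.3 -61.9 107.8] rot [ 3.139 -0.007  0.299] F [-3.5  7.1 31.3] open 0.316 | d frac [-0.0124 -0.0021  0.0179] turn -0.0003 | joints [-0.26  0.45  2.    0.    0.68  1.01]
```

View pics/p7.png

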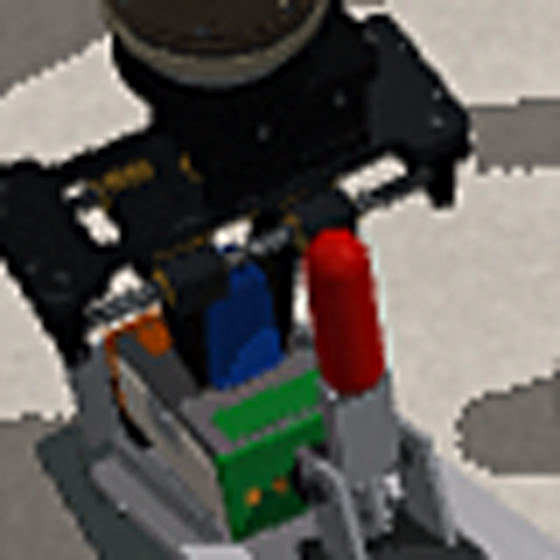

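About 37 N up: something blocks it. I back off a little and look.

```bash
python3 -m pendant '[0.0054,0,-0.0113,0,1,0.004,0,-0.014,0,1,0,0,0,0,1]'
python3 - <<'E'
from h import *
delta([483.4,-62.6,100.6],.3)
im=env.read_camera("scene")
overlay(im,"scene",[],(240,220,280,262),"pics/p8a.png",14)
P=[511.85,-53.7,.3]
S2=box(-55,45,39,39,0,14)+box(-55,45,-39,-39,0,14)+box(-55,-55,-34,34,0,30)
overlay(im,"scene",[(cr2w(a,P)[0],cr2w(b,P)[0]) for a,b in S2],(240,220,280,262),"pics/p8.png",14)
E
```

```text
t: 20.55
eef_pos: [489.4, -61.2, 115.0]
tcp_rot: [-3.142, 0.0, 0.3]
ft_force: [-0.6, -0.1, -5.1]
opening: 0.316
t 20.55 pos [489.4 -61.2 115. ] rot [-3.142  0.     0.3  ] F [-0.6 -0.1 -5.1] open 0.316 | d frac [-0.0155 -0.0011  0.036 ] turn -0.0001 | joints [-0.26  0.45  1.98  0.    0.71  1.01]
```

View pics/p8a.png

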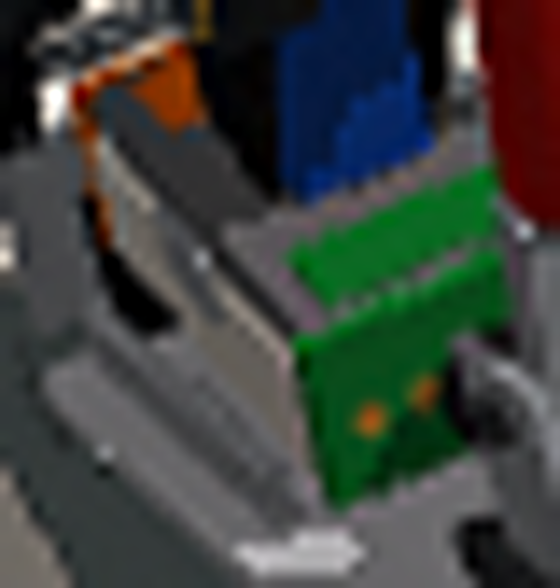

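View pics/p8.png

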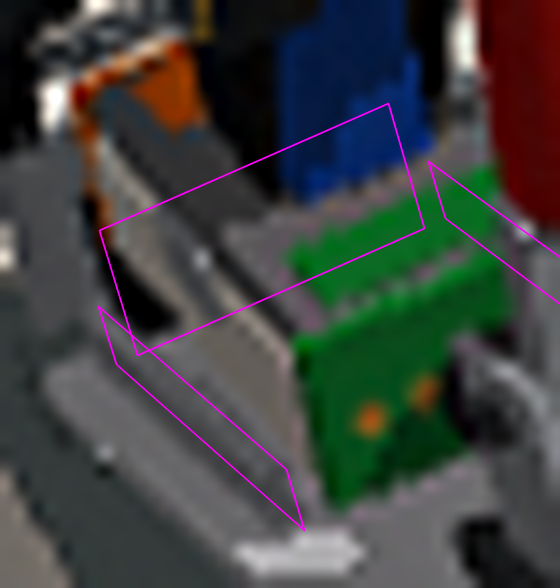

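```bash
cat >> h.py <<'E'
def cass(q,p):  # q: xc corner(uphill-bottom), zc, theta(deg, downhill end raised), lat ; p in cassette-ish coords: u 0..-110 along, y, w up
    a=np.radians(q[2]);return (q[0]+p[0]*np.cos(a)+p[2]*np.sin(a), q[3]+p[1], q[1]-p[0]*np.sin(a)+p[2]*np.cos(a))
E
python3 - <<'E'
from h import *
from scipy.optimize import least_squares
P=[511.85,-53.7,.3]
obs=[((0,-35,0),(335,508)),((0,-35,40),(297,340)),((0,35,40),(505,250)),((-110,-35,40),(80,95)),((-110,-35,0),(110,245))]
f=lambda q:np.concatenate([proj(cr2w(cass(q,p),P),"scene")[0]-np.array([240+o[0]/14-.5,220+o[1]/14-.5]) for p,o in obs])
r=least_squares(f,[58,0,15,0]);print(r.x,r.fun.round(2))
q=r.x
C=[cass(q,p) for p in[(-110,0,0),(0,0,0),(-110,0,40),(0,0,40),(-55,0,66)]];print(np.round(C,1))
g=cr2w(C[-1],P)[0];print("grip TCP predicted",g-[0,0,19])
S=[(cr2w(cass(q,a),P)[0],cr2w(cass(q,b),P)[0]) for a,b in box(-110,0,-35,35,0,40)+box(-70,-40,-15,15,40,85)]
im=env.read_camera("scene");overlay(im,"scene",S,(235,205,280,262),"pics/p9.png",10)
E
```

```text
[-227.58690773 -135.27701901   16.14319298   77.9306986 ] [-2.05 -1.91 -1.    1.37  2.49 -0.42  0.48  1.56  0.12 -0.59]
[[-333.2   77.9 -104.7]
 [-227.6   77.9 -135.3]
 [-322.1   77.9  -66.3]
 [-216.5   77.9  -96.9]
 [-262.1   77.9  -56.6]]
grip TCP predicted [ 299.02928481  -37.95907831 -139.03985727]
```

View pics/p9.png

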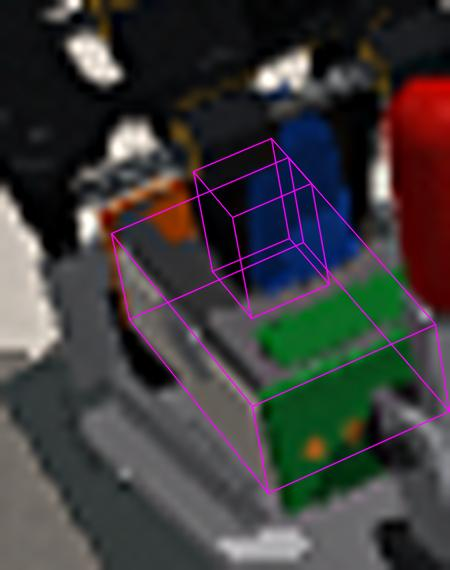

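```bash
python3 - <<'E'
from h import *
from scipy.optimize import least_squares
P=[511.85,-53.7,.3]
s=env.state();T=np.array(s["eef_pos"])+[0,0,19]
d=T-[P[0],P[1],60];h=d[0]*np.cos(.3)+d[1]*np.sin(.3);l=-d[0]*np.sin(.3)+d[1]*np.cos(.3);v=d[2]
gx=h*C30+v*S30;gz=-h*S30+v*C30;print("grip in cradle",gx,l,gz)
def place(q,p): # th,du,  p rel uphill corner
    a=np.radians(q[0]);u=p[0]+55+q[1];w=p[2]-66
    return (gx+u*np.cos(a)+w*np.sin(a),l+p[1],gz-u*np.sin(a)+w*np.cos(a))
obs=[((0,-35,0),(335,508)),((0,-35,40),(297,340)),((-110,-35,40),(80,95)),((-110,-35,0),(110,245))]
for du in(None,0):
  f=lambda q:np.concatenate([proj(cr2w(place(q[:2] if du is None else (q[0],du),p),P),"scene")[0]+q[2:4]-np.array([240+o[0]/14-.5,220+o[1]/14-.5]) for p,o in obs]+[np.array(q[2:4])*.3])
  r=least_squares(f,[12,0,0,0]);print(r.x,r.fun.round(2))
q=(r.x[0],0)
print(np.round([place(q,p) for p in[(-110,0,0),(0,0,0),(-110,0,40),(0,0,40)]],1))
S=[(cr2w(place(q,a),P)[0],cr2w(place(q,b),P)[0]) for a,b in box(-110,0,-35,35,0,40)+box(-70,-40,-15,15,40,85)]
im=env.read_camera("scene");overlay(im,"scene",S,(235,205,280,262),"pics/p9.png",10)
E
```

```text
grip in cradle 16.093589662199527 -0.4036650717918935 75.77487977846786
[  9.87552415 -11.8993741    1.27397565  -0.53002709] [ 0.28 -0.22  0.24  0.16 -0.66 -0.18  0.02  0.28  0.38 -0.16]
[ 9.52050583 35.45921275 -0.51538423 -2.50273745] [ 0.43 -0.09  0.36  0.19 -0.73 -0.21 -0.01  0.34 -0.15 -0.75]
[[-49.1  -0.4  19.8]
 [ 59.4  -0.4   1.6]
 [-42.4  -0.4  59.2]
 [ 66.   -0.4  41. ]]
```

View pics/p9.png

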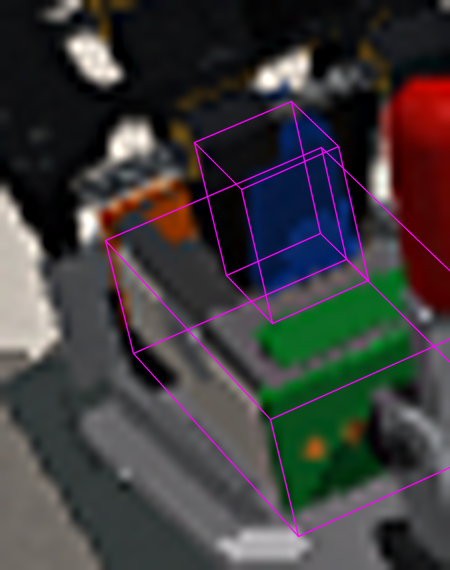

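```bash
python3 - <<'E'
from h import *
from scipy.optimize import least_squares
P=[511.85,-53.7,.3]
s=env.state();T=np.array(s["eef_pos"])+[0,0,19]
d=T-[P[0],P[1],60];h=d[0]*np.cos(.3)+d[1]*np.sin(.3);l=-d[0]*np.sin(.3)+d[1]*np.cos(.3);v=d[2]
gx=h*C30+v*S30;gz=-h*S30+v*C30
def place(q,p,du):
    a=np.radians(q[0]);u=p[0]+55+du;w=p[2]-66+q[1]
    return (gx+u*np.cos(a)+w*np.sin(a),q[2]+p[1],gz-u*np.sin(a)+w*np.cos(a))
obs=[((0,-35,0),(335,508)),((0,-35,40),(297,340)),((-110,-35,40),(80,95)),((-110,-35,0),(110,245))]
for du in(-10,-5,0,5):
  f=lambda q:np.concatenate([proj(cr2w(place(q,p,du),P),"scene")[0]-np.array([240+o[0]/14-.5,220+o[1]/14-.5]) for p,o in obs])
  r=least_squares(f,[12,0,0]);print(du,"th,dw,lat",r.x.round(1),r.fun.round(2))
  print(np.round([place(r.x,p,du) for p in[(-110,0,0),(0,0,0),(0,0,40)]],1).tolist())
E
```

```text
-10 th,dw,lat [9.9 1.2 3.1] [ 0.34 -0.22  0.32  0.14 -0.68 -0.19 -0.01  0.29]
[[-59.1, 3.1, 23.1], [49.2, 3.1, 4.2], [56.1, 3.1, 43.6]]
-5 th,dw,lat [9.8 4.9 1.5] [ 0.38 -0.18  0.34  0.11 -0.72 -0.23 -0.03  0.32]
[[-53.4, 1.5, 25.8], [55.0, 1.5, 7.1], [61.7, 1.5, 46.6]]
0 th,dw,lat [ 9.6  8.6 -0.1] [ 0.43 -0.14  0.35  0.07 -0.77 -0.26 -0.04  0.35]
[[-47.8, -0.1, 28.4], [60.7, -0.1, 10.1], [67.4, -0.1, 49.5]]
5 th,dw,lat [ 9.5 12.3 -1.7] [ 0.47 -0.1   0.37  0.04 -0.81 -0.3  -0.06  0.38]
[[-42.1, -1.7, 31.0], [66.4, -1.7, 13.0], [73.0, -1.7, 52.4]]
```

My reading: the orange edge wedged against the bar face while the green corner sat on the bed, so the cassette was a few mm too far downhill. I come down square to the bed, a little further uphill.

```bash
python3 -m pendant '[0.0045,0,0.006,0,1,0.0045,0,0.006,0,1,0,0,0,0,1]'
python3 -m pendant '[-0.003,0,0.006,0,1,0,0,0,0,1]'
python3 - <<'E'
from h import *
delta([483.4,-62.6,100.6],.3)
im=env.read_camera("scene")
overlay(im,"scene",[],(240,215,285,262),"pics/p10.png",12)
E
```

```text
t: 21.08
eef_pos: [492.0, -60.2, 110.2]
tcp_rot: [-3.141, 0.001, 0.3]
ft_force: [-5.2, -2.5, 1.7]
opening: 0.317
t: 21.32
eef_pos: [491.3, -60.6, 108.3]
tcp_rot: [3.141, -0.0, 0.3]
ft_force: [-6.5, -0.0, 7.0]
opening: 0.315
t 21.32 pos [491.3 -60.6 108.3] rot [ 3.141 -0.     0.3  ] F [-6.5 -0.   7. ] open 0.315 | d frac [-0.0204 -0.001   0.0193] turn -0.0002 | joints [-0.26  0.46  1.99 -0.    0.7   1.02]
```

View pics/p10.png

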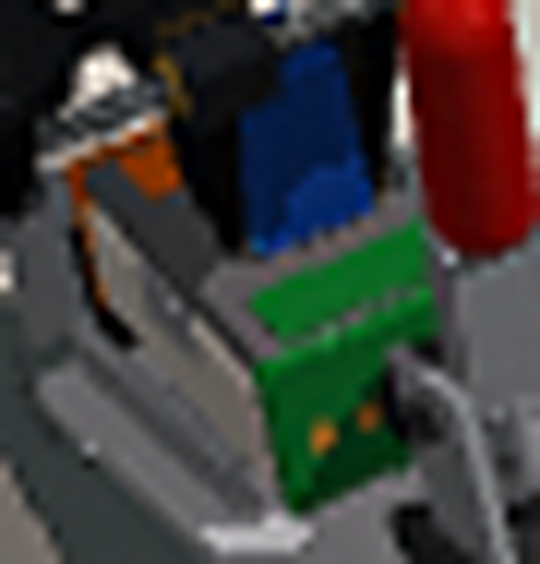

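```bash
python3 -m pendant '[-0.004,0,0.007,0,1,0,0,0,0,1]'
python3 - <<'E'
from h import *
delta([483.4,-62.6,100.6],.3)
im=env.read_camera("scene")
overlay(im,"scene",[],(240,215,285,262),"pics/p11.png",12)
E
```

```text
t: 21.62
eef_pos: [490.2, -61.0, 105.6]
tcp_rot: [3.141, -0.001, 0.299]
ft_force: [-5.1, 0.9, 6.2]
opening: 0.311
t 21.62 pos [490.2 -61.  105.6] rot [ 3.141e+00 -1.000e-03  2.990e-01] F [-5.1  0.9  6.2] open 0.311 | d frac [-0.0175 -0.0012  0.0126] turn -0.0002 | joints [-0.26  0.46  1.99  0.    0.69  1.01]
```

View pics/p11.png

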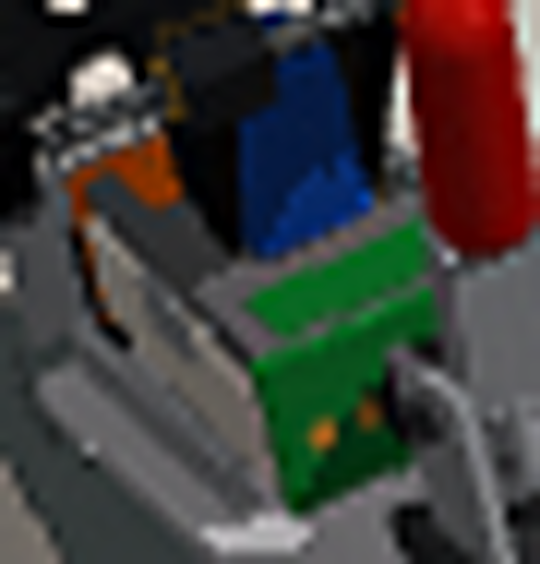

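```bash
python3 -m pendant '[-0.0035,0,0.0075,0,1,0,0,0,0,1]'
python3 -m pendant '[-0.003,0,0.007,0,1,0,0,0,0,1]'
python3 - <<'E'
from h import *
delta([483.4,-62.6,100.6],.3)
im=env.read_camera("scene")
overlay(im,"scene",[],(240,215,285,262),"pics/p12.png",12)
E
```

```text
t: 21.92
eef_pos: [488.9, -61.4, 102.5]
tcp_rot: [3.141, -0.001, 0.3]
ft_force: [-4.3, 1.0, 6.3]
opening: 0.319
t: 22.18
eef_pos: [487.7, -61.8, 99.6]
tcp_rot: [3.141, -0.001, 0.3]
ft_force: [-4.6, 0.3, 5.0]
opening: 0.313
t 22.18 pos [487.7 -61.8  99.6] rot [ 3.141e+00 -1.000e-03  3.000e-01] F [-4.6  0.3  5. ] open 0.313 | d frac [-0.0109 -0.0011 -0.0024] turn -0.0001 | joints [-0.26  0.47  2.    0.    0.67  1.01]
```

View pics/p12.png

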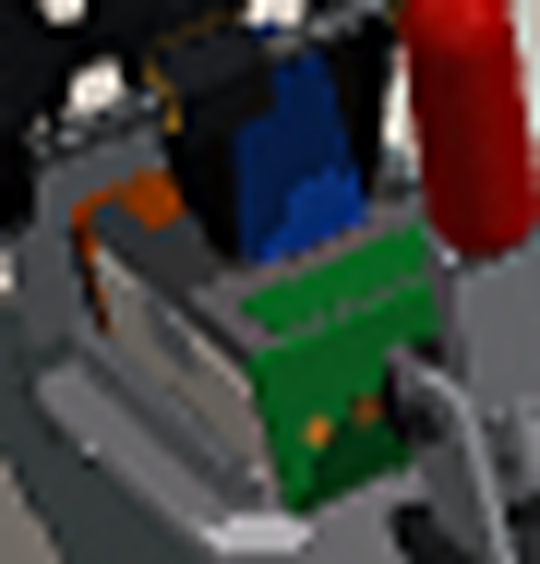

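```bash
python3 -m pendant '[-0.0025,0,0.006,0,1,0,0,0,0,1]'
python3 -m pendant '[-0.002,0,0.005,0,1,0,0,0,0,1]'
python3 - <<'E'
from h import *
delta([483.4,-62.6,100.6],.3)
im=env.read_camera("scene")
overlay(im,"scene",[],(240,215,285,262),"pics/p13.png",12)
E
```

```text
t: 22.48
eef_pos: [486.7, -62.0, 97.1]
tcp_rot: [3.141, -0.001, 0.3]
ft_force: [-3.9, 0.4, 5.3]
opening: 0.311
t: 22.72
eef_pos: [486.7, -61.9, 96.9]
tcp_rot: [3.141, -0.003, 0.299]
ft_force: [-6.8, 6.6, 30.4]
opening: 0.311
t 22.73 pos [486.7 -61.9  96.9] rot [ 3.141e+00 -3.000e-03  2.990e-01] F [-6.8  6.6 30.4] open 0.311 | d frac [-0.0083 -0.0009 -0.0093] turn -0.0002 | joints [-0.26  0.47  2.01  0.    0.66  1.01]
```

View pics/p13.png

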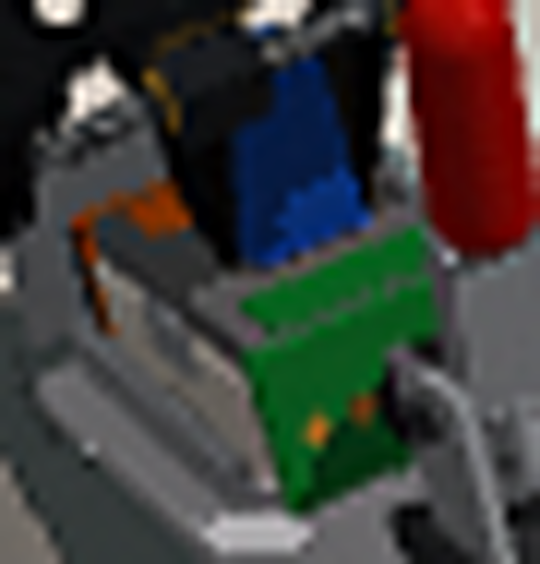

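It jumped to about 36 N, so it is seated or against the bed. I ease off, open and look.

```bash
python3 -m pendant '[0.002,0,-0.006,0,1,0,0,0,0,1]'
python3 -m pendant '[0,0,0,0,-0.2,0,0,0,0,-0.2,0,0,0,0,-0.2,0,0,0,0,-0.2]'
python3 - <<'E'
from h import *
delta([483.4,-62.6,100.6],.3)
im=env.read_camera("scene")
overlay(im,"scene",[],(240,215,285,262),"pics/p14.png",12)
E
```

```text
t: 23.02
eef_pos: [486.7, -62.1, 97.1]
tcp_rot: [-3.142, -0.0, 0.3]
ft_force: [-2.9, 1.9, 2.7]
opening: 0.316
t: 23.52
eef_pos: [486.6, -62.0, 97.2]
tcp_rot: [-3.141, -0.0, 0.3]
ft_force: [-2.5, 0.3, 4.0]
opening: 0.591
t 23.52 pos [486.6 -62.   97.2] rot [-3.141 -0.     0.3  ] F [-2.5  0.3  4. ] open 0.591 | d frac [-0.0079 -0.001  -0.0084] turn -0.0001 | joints [-0.26  0.47  2.01  0.    0.66  1.01]
```

View pics/p14.png

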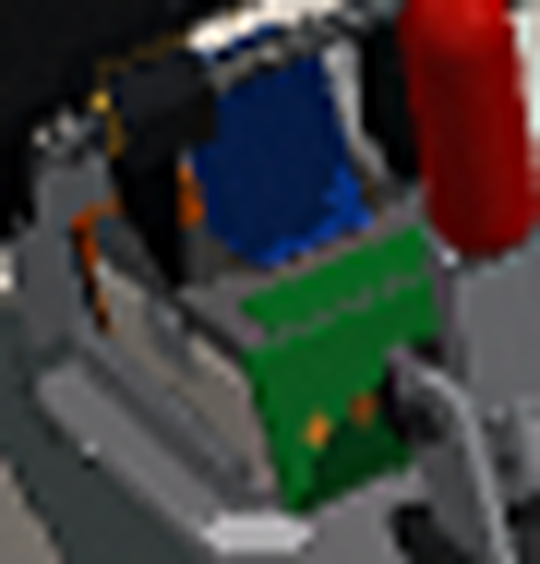

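```bash
python3 -m pendant '[0,0,-0.01,0,-0.2,0,0,-0.03,0,-0.2,0,0,-0.08,0,-0.2,0,0,-0.1,0,-0.2,-0.06,0,-0.12,0,-0.2,-0.06,-0.08,0,0,0,0,-0.13,0,0,1,0,-0.13,0,0,1,0,-0.13,0,0,1,0,-0.13,0,0,1]'
python3 - <<'E'
from h import *
P=[511.85,-53.7,.3]
q=(58,0,0,0)
S=[(cr2w(cass(q,a),P)[0],cr2w(cass(q,b),P)[0]) for a,b in box(-110,0,-35,35,0,40)+box(-70,-40,-15,15,40,85)]
for c,roi in(("scene",(220,195,300,275)),("top",(262,155,332,240))):
    im=env.read_camera(c);overlay(im,c,S,roi,f"pics/q_{c}.png",7);overlay(im,c,[],roi,f"pics/qc_{c}.png",7)
delta([483.4,-62.6,100.6],.3)
E
```

```text
t: 24.82
eef_pos: [369.3, 154.6, 234.2]
tcp_rot: [3.142, -0.002, 0.299]
ft_force: [0.4, 0.8, -0.6]
opening: 0.138
t 24.93 pos [368.4 156.3 234.1] rot [-3.141e+00 -1.000e-03  3.040e-01] F [-0.  -0.7 -0.2] open 0.055 | d frac [0.1098 0.6085 0.3335] turn 0.0014 | joints [0.24 0.14 2.04 0.   0.96 1.5 ]
```

View pics/q_scene.png

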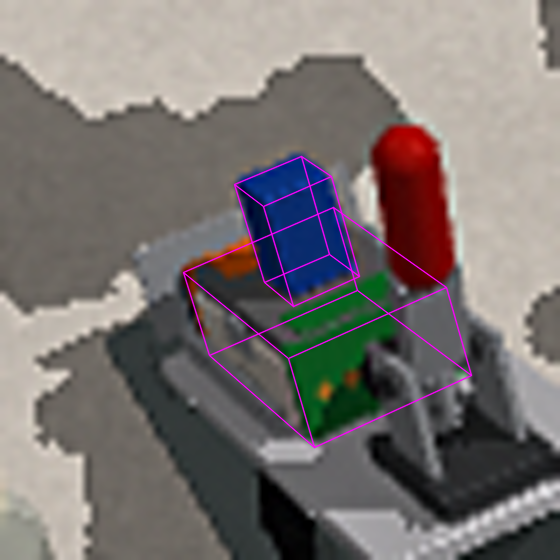

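View pics/q_top.png

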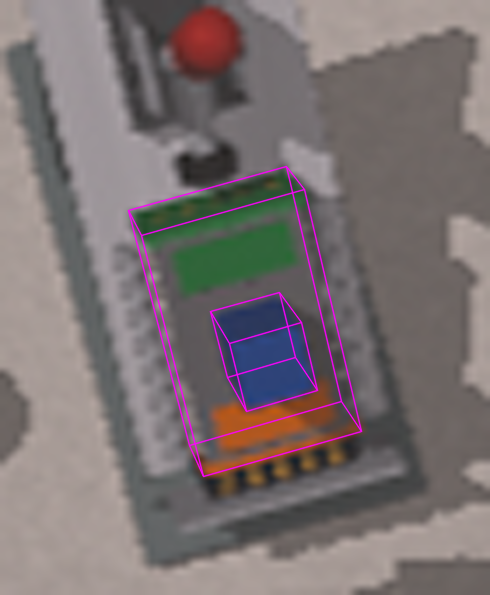

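View pics/qc_top.png

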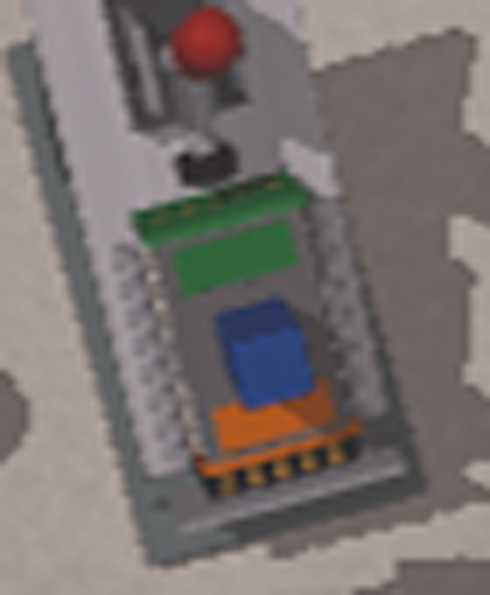

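Both crops show the cassette flat between the rails. Orange is at the contacts (top (280,450)) and green is uphill by the pad (215,210), matching the home model to 1–3 mm. Next is the handle, with shut fingers from the downhill side.

```bash
python3 -m pendant '[0.04,0.1,-0.0025,0,1,0.04,0.1,-0.0025,0,1,0.04,0.1,-0.0025,0,1,0.04,0.1,-0.0025,0,1,0.04,0.1,-0.0025,0,1,0.037,0.107,-0.0025,0,1,0,0,0,0,1]'
python3 - <<'E'
from h import *
h=30;delta([511.85+h*np.cos(.3),-53.7+h*np.sin(.3),240],.3)
im=env.read_camera("scene")
overlay(im,"scene",[],(220,160,320,270),"pics/r1.png",5)
E
```

```text
t: 25.8
eef_pos: [533.3, -53.8, 239.4]
tcp_rot: [3.141, -0.0, 0.297]
ft_force: [-0.1, 0.5, 0.6]
opening: 0.006
t 25.80 pos [533.3 -53.8 239.4] rot [ 3.141 -0.     0.297] F [-0.1  0.5  0.6] open 0.006 | d frac [ 0.0239 -0.016  -0.0016] turn -0.0011 | joints [-0.22  0.34  1.75 -0.    1.06  1.05]
```

View pics/r1.png

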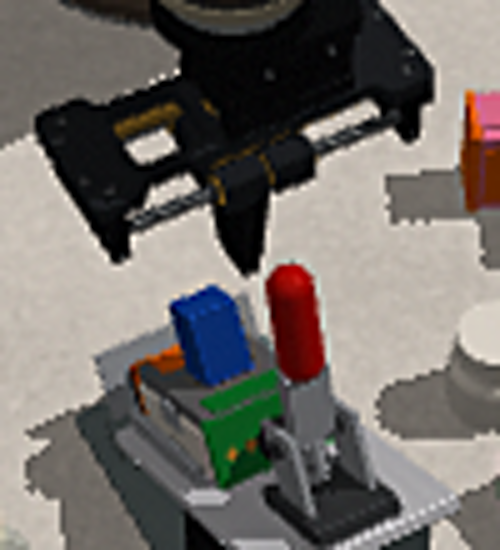

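```bash
python3 -m pendant '[0.012,-0.016,0.0085,0,1,0.012,0,0,0,1,0.028,0,0,0,1,0.028,0,0,0,1,0.028,0,0,0,1,0,0,0,0,1]'
python3 - <<'E'
from h import *
h=90;delta([511.85+h*np.cos(.3),-53.7+h*np.sin(.3),236],.3)
im=env.read_camera("scene")
overlay(im,"scene",[],(220,160,320,270),"pics/r2.png",5)
E
```

```text
t: 26.6
eef_pos: [572.2, -31.7, 235.5]
tcp_rot: [-3.141, 0.0, 0.3]
ft_force: [-0.3, 0.4, -0.4]
opening: 0.006
t 26.60 pos [572.2 -31.7 235.5] rot [-3.141  0.     0.3  ] F [-0.3  0.4 -0.4] open 0.006 | d frac [ 0.0646  0.0079 -0.0013] turn 0.0001 | joints [-0.17  0.4   1.66  0.    1.08  1.1 ]
```

View pics/r2.png

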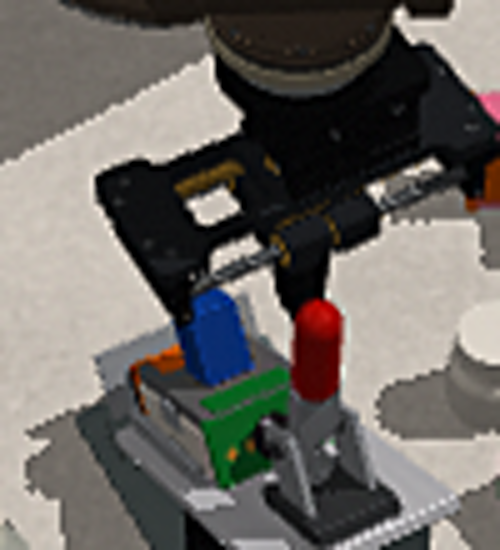

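```bash
python3 -m pendant '[0.022,0.006,0,0,1,0.022,0,0,0,1,0.022,0,0,0,1,0.021,0,0.007,0,1,0.021,0,0.008,0,1,0.02,0,0.008,0,1,0,0,0,0,1]'
python3 - <<'E'
from h import *
h=126;delta([511.85+h*np.cos(.3),-53.7+h*np.sin(.3),219],.3)
im=env.read_camera("scene")
overlay(im,"scene",[],(220,160,320,270),"pics/r3.png",5)
E
```

```text
t: 27.52
eef_pos: [621.4, -18.9, 226.0]
tcp_rot: [-3.141, 0.0, 0.3]
ft_force: [-0.5, -0.0, -0.3]
opening: 0.003
t 27.52 pos [621.4 -18.9 226. ] rot [-3.141  0.     0.3  ] F [-0.5 -0.  -0.3] open 0.003 | d frac [0.0276 0.0021 0.0174] turn -0.0000 | joints [-0.14  0.48  1.55  0.    1.11  1.13]
```

View pics/r3.png

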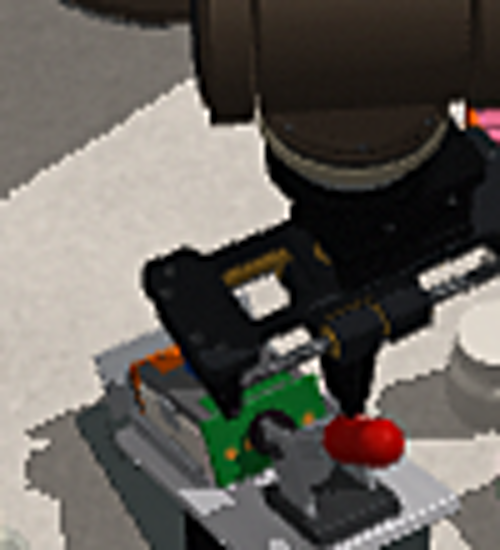

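```bash
python3 -m pendant '[0.014,0.002,0.009,0,1,0.013,0,0.0095,0,1,0.012,0,0.011,0,1,0,0,0,0,1]'
python3 - <<'E'
from h import *
h=135.4;delta([511.85+h*np.cos(.3),-53.7+h*np.sin(.3),208.8],.3)
im=env.read_camera("scene")
overlay(im,"scene",[],(220,160,320,270),"pics/r4.png",5)
E
```

```text
t: 28.08
eef_pos: [636.4, -15.3, 214.2]
tcp_rot: [-3.141, 0.001, 0.3]
ft_force: [-0.8, 0.1, -0.6]
opening: -0.001
t 28.07 pos [636.4 -15.3 214.2] rot [-3.141e+00  1.000e-03  3.000e-01] F [-0.8  0.1 -0.6] open -0.001 | d frac [ 0.0126 -0.0002  0.0136] turn -0.0001 | joints [-0.13  0.51  1.53  0.    1.11  1.14]
```

View pics/r4.png

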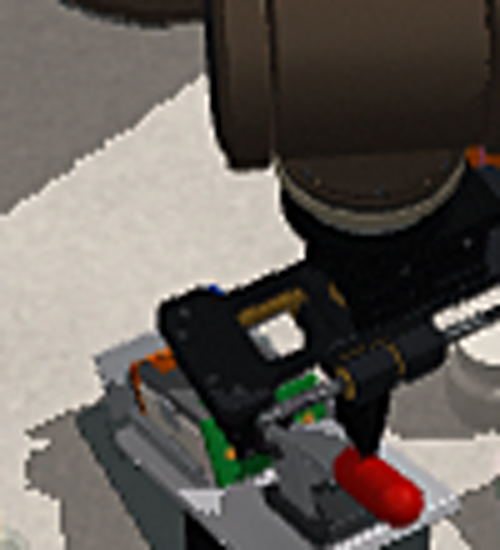

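```bash
python3 -m pendant '[0.008,0,0.008,0,1,0.004,0,0.007,0,1,0,0,0,0,1]'
python3 - <<'E'
from h import *
delta([640,-14,205],.3)
E
```

```text
t: 28.5
eef_pos: [640.9, -14.0, 209.0]
tcp_rot: [3.142, -0.0, 0.3]
ft_force: [-0.2, 0.5, 2.3]
opening: 0.002
t 28.50 pos [640.9 -14.  209. ] rot [ 3.142 -0.     0.3  ] F [-0.2  0.5  2.3] open 0.002 | d frac [-0.0022 -0.0006  0.01  ] turn -0.0001 | joints [-0.12  0.52  1.52 -0.    1.1   1.15]
```

```bash
python3 -m pendant '[0,0,0.006,0,1,0,0,0,0,1]'
python3 -m pendant '[0,0,-0.03,0,1,0,0,-0.12,0,1,-0.06,-0.08,-0.06,0,1,-0.08,-0.12,0,0,1,-0.08,-0.13,0,0,1,-0.08,-0.13,0,0,1,-0.06,-0.13,0,0,1,0,0,0,0,1]'
python3 - <<'E'
from h import *
from scipy.optimize import least_squares
P=[511.85,-53.7,.3]
q=(55,0,0,0)
S=[(cr2w(cass(q,a),P)[0],cr2w(cass(q,b),P)[0]) for a,b in box(-110,0,-35,35,0,40)+box(-70,-40,-15,15,40,85)]
ms={}
for c,roi in(("scene",(220,195,300,275)),("top",(262,130,332,240))):
    im=env.read_camera(c);overlay(im,c,S,roi,f"pics/f_{c}.png",7 if c=="scene" else 5);overlay(im,c,[],roi,f"pics/fc_{c}.png",7 if c=="scene" else 5)
    r=(282,130,305,170) if c=="top" else (265,220,310,270)
    ms[c]=cent(colmask(im,"red"),r);print(ms[c])
t=np.linspace(0,2*np.pi,16)
def hp(phi,dy):
    return cr2w([(125+rr*np.sin(phi)+12*np.cos(a)*np.cos(phi),dy+12*np.sin(a),45+rr*np.cos(phi)-12*np.cos(a)*np.sin(phi)) for rr in(40,110) for a in t],P)
g=lambda d:np.concatenate([hullc(hp(*d),c)[0]-ms[c][0] for c in ms])
r=least_squares(g,[1.4,0],diff_step=.02);print("phi",r.x,r.fun)
for th in("handle_grip","orange_end","handle_pivot","jar","wipes","pump_bottle"):
  for c in ms: print(th,c,[(round(d["confidence"],2),np.round(d["xyz"]).tolist()) for d in env.landmark_of(th,c)][:3])
print(cr2w([(-55,0,15),(125+80,0,45)],P).round())
delta([0,0,0])
E
```

```text
t: 28.75
eef_pos: [641.2, -14.0, 208.1]
tcp_rot: [3.141, -0.002, 0.3]
ft_force: [-2.8, 0.0, 12.3]
opening: 0.003
t: 29.75
eef_pos: [431.4, 171.0, 291.2]
tcp_rot: [-3.141, -0.001, 0.303]
ft_force: [1.1, -0.8, -0.4]
opening: -0.001
(array([295.24242424, 256.80606061]), 165, (np.int64(287), np.int64(304), np.int64(249), np.int64(264)))
(array([283.94047619, 139.75      ]), 84, (np.int64(282), np.int64(287), np.int64(130), np.int64(148)))
phi [ 1.52094173 -1.98894948] [-0.60215601 -0.44201129 -1.14428218 -2.73165577]
handle_grip scene [(0.78, [660.0, -6.0, 200.0])]
handle_grip top [(0.66, [658.0, -9.0, 203.0])]
orange_end scene [(0.8, [457.0, -71.0, 49.0]), (0.8, [345.0, -236.0, 32.0]), (0.72, [302.0, 134.0, 33.0])]
orange_end top [(0.69, [342.0, -236.0, 33.0]), (0.62, [458.0, -73.0, 42.0]), (0.61, [304.0, 138.0, 34.0])]
handle_pivot scene [(0.84, [596.0, -31.0, 163.0])]
handle_pivot top [(0.75, [591.0, -30.0, 164.0]), (0.25, [600.0, 493.0, -3.0])]
jar scene [(0.94, [473.0, 108.0, 3.0]), (0.74, [454.0, -69.0, 46.0])]
jar top [(0.7, [477.0, 109.0, -2.0])]
wipes scene [(0.86, [588.0, 144.0, 1.0]), (0.51, [598.0, -30.0, 162.0])]
wipes top [(0.62, [587.0, 142.0, -2.0])]
pump_bottle scene [(0.78, [576.0, -211.0, -2.0])]
pump_bottle top []
[[459. -70.  45.]
 [660.  -8. 201.]]
t 30.45 pos [433.7 168.9 290.4] rot [-3.141  0.     0.299] F [-0.3  0.8 -0.3] open 0.001 | d frac [-1.1604  0.0837  0.726 ] | joints [0.23 0.18 1.82 0.   1.14 1.5 ]
```

View pics/f_scene.png

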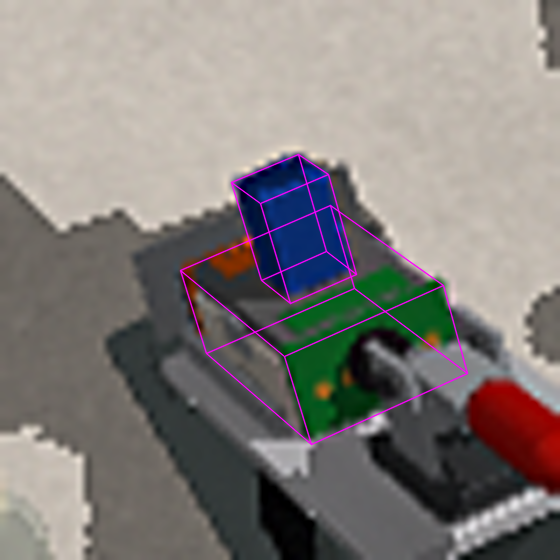

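View pics/fc_top.png

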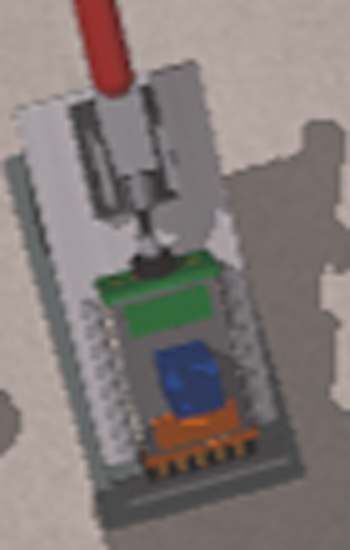

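View pics/fc_scene.png

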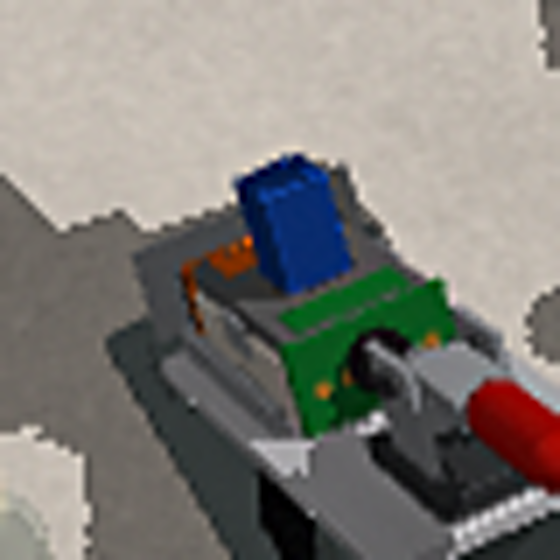

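```bash
python3 - <<'E'
from h import *
from scipy.optimize import least_squares
P=[511.85,-53.7,.3]
A=cv2.imread("pics/scene0.png")[:,:,::-1];A2=cv2.imread("pics/top0.png")[:,:,::-1]
B=env.read_camera("scene");B2=env.read_camera("top")
rs=(245,210,275,245);rt=(285,185,315,218)
for c,a,b,r in(("scene",A,B,rs),("top",A2,B2,rt)):
    ca=cent(colmask(a,"blue"),r);cb=cent(colmask(b,"blue"),r)
    print(c,"blue now-start",(cb[0]-ca[0]).round(2),ca[1],cb[1])
    f=lambda q:hullc(cr2w([cass(q,p) for p in corners(-70,-40,-15,15,40,85)],P),c)[0]
    s=f((58,0,0,0))
    for q in((55,0,0,0),(55,0,3,0),(57,0,3,0),(55,0,0,-2),(55,0,0,2)): print(q,(f(q)-s).round(2))
E
```

```text
scene blue now-start [-0.65 -0.01] 235 227
(55, 0, 0, 0) [-0.42 -0.31]
(55, 0, 3, 0) [-0.21 -0.85]
(57, 0, 3, 0) [ 0.07 -0.64]
(55, 0, 0, -2) [-1.06 -0.04]
(55, 0, 0, 2) [ 0.21 -0.59]
top blue now-start [0.28 0.05] 149 133
(55, 0, 0, 0) [0.23 0.96]
(55, 0, 3, 0) [0.16 0.18]
(57, 0, 3, 0) [-0.   -0.46]
(55, 0, 0, -2) [0.9  0.77]
(55, 0, 0, 2) [-0.43  1.14]
```

```bash
python3 - <<'E'
from h import *
A2=cv2.imread("pics/top0.png");B2=env.read_camera("top")[:,:,::-1]
k=9;r=(278,178,322,232)
o=[cv2.resize(i[r[1]:r[3],r[0]:r[2]],None,fx=k,fy=k,interpolation=cv2.INTER_CUBIC) for i in(A2,B2)]
cv2.imwrite("pics/cmp.png",np.hstack(o))
A=cv2.imread("pics/scene0.png");B=env.read_camera("scene")[:,:,::-1];r=(238,210,282,265)
o=[cv2.resize(i[r[1]:r[3],r[0]:r[2]],None,fx=k,fy=k,interpolation=cv2.INTER_CUBIC) for i in(A,B)]
cv2.imwrite("pics/cmp2.png",np.hstack(o))
print(env.state()["t"])
E
```

```text
30.65
```

View pics/cmp.png

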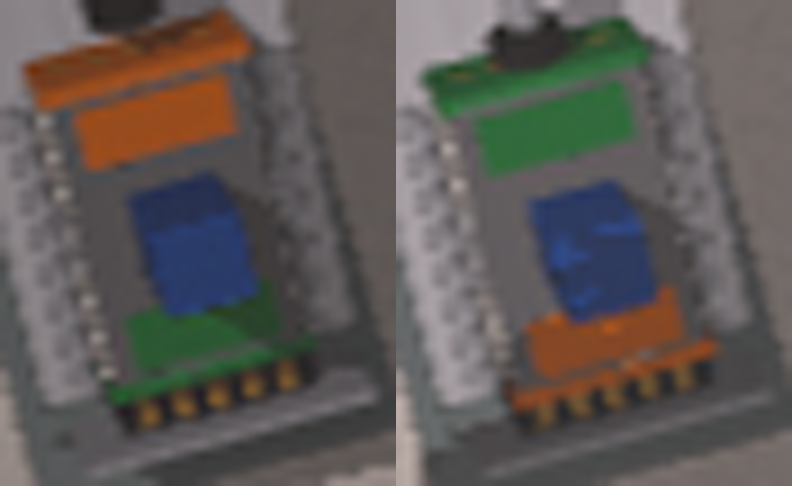

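View pics/cmp2.png

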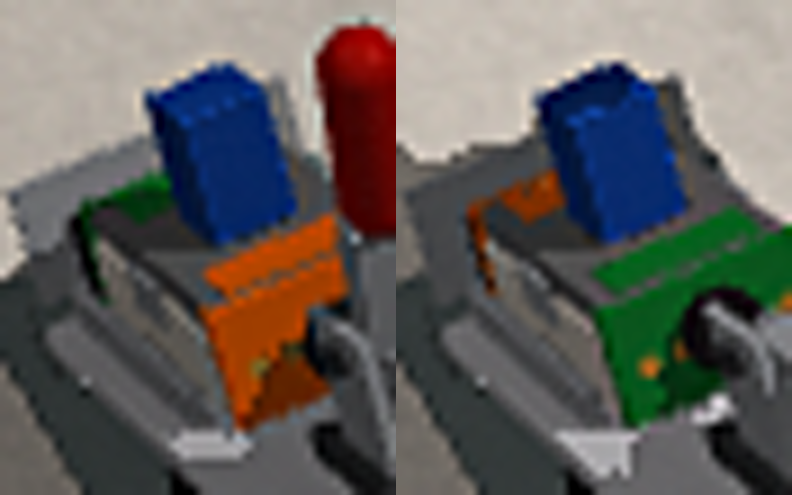

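Against the start picture, the cassette lies just as flat and about 2–3 mm further downhill. Orange is on the contacts (right crop (615,375)) and the pad presses on green (530,45). The handle is locked, so I hand in.

```bash
python3 - <<'E'
from cell import env
print(env.state()["t"],env.job_done())
E
```

```text
the job is handed in; nothing more can be done
30.65 None
```

I turned the cassette end for end and let go of it between the rails. Then I pushed the clamp handle over to its stop with shut fingers and handed the job in at 30.65 s.

The tool only turns about the vertical. So I first laid the cassette flat on free table, regrasped it by the blue grip, and tipped it down to the slope against the bed.

**Last checks**
- **Handle:** the handle-grip point read (659, -8, 202), against (660, -8, 201) expected for a locked handle. My own colour fit gave 1.52 rad. Its residuals reached 2.7 px because the crop cut off part of the handle, but the value is still above the 1.48 rad lock.
- **Orange end:** it read about (457, -72, 46), against (459, -70, 45) for the bar face, which agrees within the networks' 4 mm.
- **Cassette:** compared with the start picture it lies just as flat, about 2–3 mm further downhill, with the pad on the green end. One blue-grip measurement from the top camera was ambiguous (0.05 px of shift, 0.5–1 px expected). Shading on the grip may explain it, and the other views agreed.
- **Bystanders:** the jar and wipes box read within the networks' error of where they were, and so did the pump bottle in the scene view. The top view missed the bottle at the end. I did not re-measure the cartons, rack and tray. The arm stood clear at hand-in.

**What went wrong on the way:** while I was tipping it in, the cassette jammed once, probably against the bar, at about 37 N vertical at the wrist. I backed off and moved it uphill. About 36 N showed again briefly as it seated.

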